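Consolidate vacuum fittings and stack the emptied parts tray

ROBOT

A 7-joint arm with a two-finger parallel gripper is mounted at the origin on the work surface. World frame = base frame: x ahead of the robot, y to its left, z up, the work surface at z = 0. Lengths are in m, angles in rad, forces in N, time in s.
With the tool pointing down it reaches from about 0.425 to 0.8 m from the base axis. Payload 8.3 kg.
Tool frame: the origin (TCP) lies at the centre of the arm's flange, where the gripper is bolted on; the fingertips stand 173 mm ahead of it and the grasp point (between the pads) lies 155 mm ahead of it; z points along the fingers, y is the direction in which the jaws open and shut (so a half turn about z gives the same grasp; the last joint's range is limited). The gripper opens to 85 mm and grips with 20 to 120 N. Pads are 22 mm wide; open, the fingers measure 114 mm over their backs; the gripper's body (76 mm by 85 mm) begins 54 mm behind the grasp point. The pads swing forward as they close: fully open they stand 13 mm farther back than shut.
Start: joints at [-1.388, 0.383, 0.016, 1.37, -0.006, 1.388, -0.046], TCP at [0.152, 0.606, 0.405] pointing down, gripper open.
Joint ranges: [-2.95, 2.95], [-0.25, 2.06], [-1.52, 1.56], [0.18, 2.33], [-1.44, 4.58], [0.02, 2.06], [-3.01, 3.01]. Speed limits (rad/s): [2.39, 2.39, 3.01, 3.01, 3.14, 3.14, 3.14].

INTERFACE

Orientations are given as a unit quaternion [w, x, y, z].
In Python, from station import ctrl gives the robot as it stands.
- The arm moves only by the shell command python3 -m handwheel 'ROWS' [FORCE]. ROWS is JSON, a list that holds one entry, the list of rows, each a list of 7 numbers: the shift along the tool's x, y, z in units of 0.02 m (1.0 is 0.02 m), then the turn, a rotation vector about the tool's x, y, z in units of 6 degrees (1.0 is 6 degrees), then the closure, from -1 (fully open) to 1 (shut). A call has 1 to 5 rows; each row shifts and turns the commanded pose from where the row before left it, along the tool's axes as they then stand; what a row does not reach is not made up. A row lasts 1/12 s, in which the tool goes at most 41.7 mm and 7.16 degrees, less where a joint would pass 70% of its speed; a pose out of reach is approached as far as the arm can. A call with a number of a shift or a turn outside -1 to 1 is refused whole. A call with a gripper value outside its range is refused whole. The fingers move at their own pace and stop on an object; FORCE is the grip in N (left out, the last holds). Time passes only in rows, so rows that do not move let the fingers close. It gives the time, the measured TCP pose, the force and the opening at its end, in the units of the state.
- ctrl.state(): the state, without advancing time (a new reading comes with each control period).
- ctrl.camera(name): name is "scene" or "top" or "wrist"; returns the picture (400x640x3 uint8, blue, green, red); there is no depth.
- ctrl.calibration(name): a dict with "vfov" (degrees; the focal length in pixels is half the picture's height over the tangent of half this angle, whatever the lens; pixels are square), "cx", "cy" (the principal point, pixels), "extrinsics" (4x4, takes a point from camera to world coordinates); the wrist camera has in their place "mount" (4x4, takes a point from camera to tool coordinates, whose origin is the TCP and whose axes are the flange's). Camera axes: x right, y up, looking along -z (the intrinsics and any distortion apply to the point x, -y, -z); pixel columns grow to the right and rows downward; lengths in m; the calibration is good to about 2 mm. A picture is of the moment at which its call begins: read the wrist's pose just before it. calibration takes no time and is no camera call.
- ctrl.hand_in(): hands the job in, once; it reports no verdict.
The state is a dict: "clock": time; "joint_pos": joint angles; "joint_vel": joint speeds; "tau": joint torques, N m; "position": TCP position; "tcp_rot": TCP orientation; "wrist_force": force on the tool from outside, world axes, zero at the start; "moment": the same for the moment, N m; "opening": finger opening in m.
Only numpy, scipy, OpenCV 4.12 (cv2) and the standard library are available. Lean on these libraries where they do the work, as an engineer would, in place of code of your own. Each camera call takes 0.05 s, during which the arm holds its last target.

TASK

Two of the blue parts trays are only partly filled with vacuum fittings: move the fittings from the tray that holds two into the free pockets of the tray that holds three, so that this one is full, every fitting standing upright in a pocket of its own. Then stack the emptied tray squarely on top of the other empty tray, walls in line, leaving the full tray and the stack standing on the bench. Set things down rather than dropping them, and leave the jar, the wrench and the lens mount alone.

Things in the scene. Friction and masses are not known exactly. Their poses are not given: they have to be found in the camera images.
- tray_a: Blue parts tray, 194 x 42 x 26 mm high, about 0.15 kg, loose on the bench. Origin: centre of underside; x along its length, z up. One row of 5 square pockets, centres x = -76, -38, 0, 38, 76 mm, 34 x 34 mm inside; floor and walls 4 mm thick, dividers 18 mm high. Pinch across its width from above. Starts with three fittings; to be filled.
- tray_b: Blue parts tray, 194 x 42 x 26 mm high, about 0.15 kg, loose on the bench. Origin: centre of underside; x along its length, z up. One row of 5 square pockets, centres x = -76, -38, 0, 38, 76 mm, 34 x 34 mm inside; floor and walls 4 mm thick, dividers 18 mm high. Pinch across its width from above. Starts with two fittings; to be emptied and stacked.
- tray_c: Blue parts tray, 194 x 42 x 26 mm high, about 0.15 kg, loose on the bench. Origin: centre of underside; x along its length, z up. One row of 5 square pockets, centres x = -76, -38, 0, 38, 76 mm, 34 x 34 mm inside; floor and walls 4 mm thick, dividers 18 mm high. Pinch across its width from above. Starts empty; tray_b goes on its rim, 26 mm higher (no lip), either end first.
- fit1: Vacuum fitting upright in a pocket, about 0.11 kg, 58 mm tall. Origin: centre of its underside; z up. Steel foot 26 mm across, bevelled below; neck 16 mm across; round brass nut 22 mm across from 30 to 58 mm up: grip here. Seated, its underside is 4 mm above the underside of the tray. All five are alike. Starts in the tray holding three.
- fit2: Vacuum fitting upright in a pocket, about 0.11 kg, 58 mm tall. Origin: centre of its underside; z up. Steel foot 26 mm across, bevelled below; neck 16 mm across; round brass nut 22 mm across from 30 to 58 mm up: grip here. Seated, its underside is 4 mm above the underside of the tray. All five are alike. Starts in the tray holding three.
- fit3: Vacuum fitting upright in a pocket, about 0.11 kg, 58 mm tall. Origin: centre of its underside; z up. Steel foot 26 mm across, bevelled below; neck 16 mm across; round brass nut 22 mm across from 30 to 58 mm up: grip here. Seated, its underside is 4 mm above the underside of the tray. All five are alike. Starts in the tray holding three.
- fit4: Vacuum fitting upright in a pocket, about 0.11 kg, 58 mm tall. Origin: centre of its underside; z up. Steel foot 26 mm across, bevelled below; neck 16 mm across; round brass nut 22 mm across from 30 to 58 mm up: grip here. Seated, its underside is 4 mm above the underside of the tray. All five are alike. Starts in the tray holding two: to be moved.
- fit5: Vacuum fitting upright in a pocket, about 0.11 kg, 58 mm tall. Origin: centre of its underside; z up. Steel foot 26 mm across, bevelled below; neck 16 mm across; round brass nut 22 mm across from 30 to 58 mm up: grip here. Seated, its underside is 4 mm above the underside of the tray. All five are alike. Starts in the tray holding two: to be moved.
- jar: Bystander: amber glass jar with black cap, 60 mm across, 85 mm high, to the left of the trays. Origin: centre of its underside.
- wrench: Bystander: steel wrench 160 mm long lying flat on the bench beyond the trays. Origin near its middle, x along it.
- lens_mount: Bystander: round black lens mount (52 mm across) on a steel post and black foot 60 x 50 mm, 112 mm high in all, to the right of the trays. Origin: centre of its underside.

How it is judged:
By the outcome, as a careful person would: the job done as asked, in the order asked, and still so for the second after the job is handed in, with the robot touching nothing.
It also fails if it takes over 69 s, if anything falls off the work surface, if the arm or the gripper's body presses on something with over 40 N, if the wrist force passes 120 N, or if a joint passes its speed limit or range.

## Working session

There is one attempt and no reset: what is moved stays moved. The work goes in short steps, Python scripts to look and compute and a shell command to move; the robot and the scene stay as the last step left them, time stands still between calls to the robot, and variables do not carry over. Pictures are saved under pics/ and viewed, and the job is handed in when it is done.

```bash
ls; mkdir -p pics
python3 - <<'E'
from station import ctrl
import cv2
print(ctrl.state())
for n in ("scene","top","wrist"):
    print(n,ctrl.calibration(n))
for n in ("top","scene"):
    cv2.imwrite(f"pics/{n}0.png",ctrl.camera(n))
E
```

```text
pics
{'clock': 0.0, 'joint_pos': array([-1.38789058,  0.38424265,  0.01639671,  1.37115748, -0.00631852,
        1.38823406, -0.0464749 ]), 'joint_vel': array([-0.00151652,  0.00015621, -0.00042207,  0.00053979, -0.00218606,
        0.00160543,  0.00075036]), 'tau': array([ 2.11979395e-04, -6.27611089e+01,  8.44600070e-01, -3.71814966e+01,
        1.65803789e-02,  1.43411377e-02, -1.13945589e-05]), 'position': array([0.15201249, 0.6060558 , 0.40367442]), 'tcp_rot': array([-1.08409751e-04,  1.22561699e-01,  9.92460396e-01, -9.90259854e-04]), 'wrist_force': array([-0.9207942 , -0.9867404 , -0.23293704]), 'moment': array([-0.02904932, -0.01210278,  0.0572068 ]), 'opening': 0.0856688151606379}
scene {'vfov': 55.757430194163646, 'cx': 309.2053979964292, 'cy': 199.82762037675894, 'extrinsics': array([[ 0.46335772, -0.52839201,  0.71140812,  1.29407825],
       [ 0.88614531,  0.2701237 , -0.37653643, -0.37175226],
       [ 0.00679065,  0.80488203,  0.593396  ,  0.62987879],
       [ 0.        ,  0.        ,  0.        ,  1.        ]])}
top {'vfov': 52.779059931312325, 'cx': 311.59699495501275, 'cy': 200.93082438644606, 'extrinsics': array([[-0.0165637 ,  0.99046433, -0.13677009,  0.44457365],
       [-0.99970385, -0.01396635,  0.01992848,  0.00494028],
       [ 0.01782827,  0.13705968,  0.99040234,  1.13024577],
       [ 0.        ,  0.        ,  0.        ,  1.        ]])}
wrist {'vfov': 63.91632414747942, 'cx': 319.8545491657432, 'cy': 202.55908713750082, 'mount': array([[-1.13937530e-04,  9.59544288e-01,  2.81557714e-01,
         7.18863043e-02],
       [ 9.99999600e-01, -1.40466805e-04,  8.83376989e-04,
         9.72424799e-04],
       [ 8.87188857e-04,  2.81557702e-01, -9.59543888e-01,
         3.10533499e-02],
       [ 0.00000000e+00,  0.00000000e+00,  0.00000000e+00,
         1.00000000e+00]])}
```

View pics/top0.png

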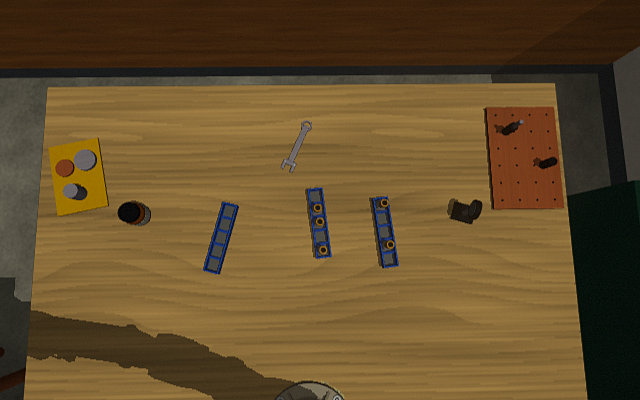

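View pics/scene0.png

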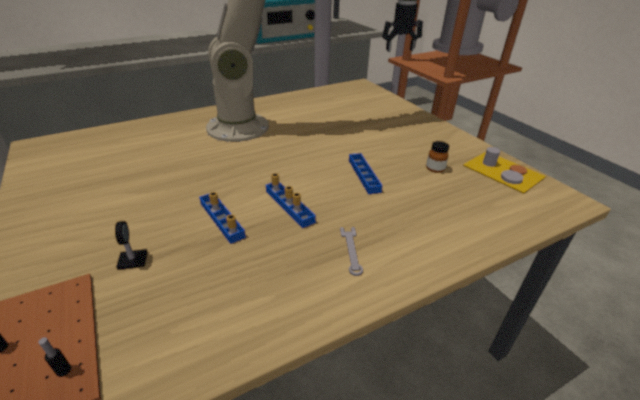

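```bash
cat > h.py <<'E'
import numpy as np, cv2
from station import ctrl
from scipy.spatial.transform import Rotation as R
def rot(q): return R.from_quat([q[1],q[2],q[3],q[0]])
def cam(name,state=None):
    c=ctrl.calibration(name)
    f=200/np.tan(np.radians(c["vfov"])/2)
    if name=="wrist":
        T=np.eye(4);T[:3,:3]=rot(state["tcp_rot"]).as_matrix();T[:3,3]=state["position"]
        E=T@c["mount"]
    else: E=c["extrinsics"]
    return f,c["cx"],c["cy"],E
def ray(name,uv,z,state=None):
    f,cx,cy,E=cam(name,state)
    d=E[:3,:3]@np.array([(uv[0]-cx)/f,-(uv[1]-cy)/f,-1]); o=E[:3,3]
    return o+d*(z-o[2])/d[2]
def proj(name,P,state=None):
    f,cx,cy,E=cam(name,state)
    p=E[:3,:3].T@(np.asarray(P,float)-E[:3,3])
    return np.array([cx+f*p[0]/-p[2],cy-f*p[1]/-p[2]])
E
python3 - <<'E'
import cv2
a=cv2.imread("pics/top0.png")
c=a[175:285,190:410]
cv2.imwrite("pics/top0c.png",cv2.resize(c,(792,396),interpolation=cv2.INTER_CUBIC))
E
```

```text
(no output)
```

View pics/top0c.png

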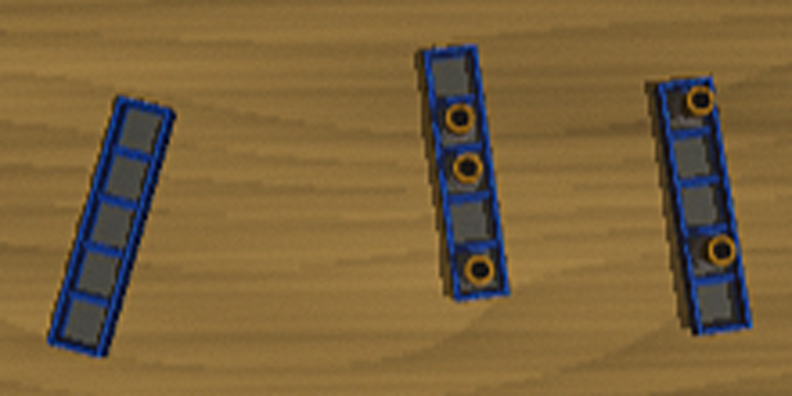

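Run:
```python
from h import *
q={'c':[(118,97),(175,107),(105,355),(49,344)],'a':[(425,48),(477,46),(509,293),(455,300)],'b':[(659,82),(712,78),(751,326),(695,334)]}
u=lambda p:(190+(p[0]+.5)/3.6-.5,175+(p[1]+.5)/3.6-.5)
for k,v in q.items():
    P=np.array([ray("top",u(p),.026) for p in v])[:,:2]
    far=(P[0]+P[1])/2; near=(P[2]+P[3])/2; d=far-near
    print(k,P.mean(0).round(4),"len",np.linalg.norm(d).round(4),"w",np.linalg.norm(P[0]-P[1]).round(4),np.linalg.norm(P[2]-P[3]).round(4),"ang",np.degrees(np.arctan2(d[1],d[0])).round(2), "r",np.linalg.norm(P.mean(0)))
for n,p in dict(a1=(459,118),a2=(467,168),a3=(479,269),b1=(700,100),b2=(721,250)).items():
    print(n,ray("top",u(p),.062)[:2].round(4))
img=cv2.imread("pics/top0.png")
hsv=cv2.cvtColor(img,cv2.COLOR_BGR2HSV)
m=cv2.inRange(hsv,(105,100,40),(130,255,255))
n,l,s,c=cv2.connectedComponentsWithStats(cv2.morphologyEx(m,cv2.MORPH_CLOSE,np.ones((3,3))))
for i in range(1,n):
    if s[i,4]>300:
        ys,xs=np.where(l==i); P=np.array([ray("top",(x,y),.026)[:2] for x,y in zip(xs,ys)],np.float32)
        print(cv2.minAreaRect(P*1000))
```

```text
c [0.5017 0.2315] len 0.1923 w 0.0443 0.0427 ang -14.97 r 0.5524841726100381
a [ 0.5385 -0.0371] len 0.1922 w 0.0402 0.0411 ang 5.98 r 0.539781388748845
b [ 0.5104 -0.2181] len 0.192 w 0.0412 0.043 ang 6.21 r 0.5549943721800767
a1 [ 0.5744 -0.0311]
a2 [ 0.5371 -0.0363]
a3 [ 0.4629 -0.0436]
b1 [ 0.5853 -0.211 ]
b2 [ 0.4739 -0.2219]
((538.5678100585938, -36.217159271240234), (193.51747131347656, 41.54325866699219), 6.350766181945801)
((510.2598571777344, -216.60867309570312), (193.30686950683594, 44.80232238769531), 6.725133419036865)
((500.857666015625, 231.65895080566406), (46.129817962646484, 192.13009643554688), 74.61231994628906)
```

```bash
R='x'; 
python3 -m handwheel '[[[-0.5,-0.32,0,0,0,0,-1],[-0.97,-0.63,0,0,0,0,-1],[-0.97,-0.63,0,0,0,0,-1],[-0.97,-0.63,0,0,0,0,-1],[-0.97,-0.63,0,0,0,0,-1]]]'
python3 -m handwheel '[[[-0.97,-0.63,0,0,0,0,-1],[-0.97,-0.63,0,0,0,0,-1],[-0.97,-0.63,0,0,0,0,-1],[-0.97,-0.63,0,0,0,0,-1],[-0.97,-0.63,0,0,0,0,-1]]]'
python3 -m handwheel '[[[-0.97,-0.63,0,0,0,0,-1],[-0.97,-0.63,0,0,0,0,-1],[-0.97,-0.63,0,0,0,0,-1],[-0.97,-0.63,0,0,0,0,-1],[-0.97,-0.63,0,0,0,0,-1]]]'
python3 -m handwheel '[[[-0.97,-0.63,0,0,0,0,-1],[-0.97,-0.63,0,0,0,0,-1],[-0.97,-0.63,0,0,0,0,-1],[-0.97,-0.63,0,0,0,0,-1],[-0.97,-0.63,0,0,0,0,-1]]]'
python3 -m handwheel '[[[-0.97,-0.63,0,0,0,0,-1],[-0.5,-0.32,0,0,0,0,-1],[0,0,0,0,0,0,-1],[0,0,0,0,0,0,-1]]]'
python3 - <<'E'
from h import *
import pickle
s=ctrl.state(); im=ctrl.camera("wrist")
cv2.imwrite("pics/w1.png",im); pickle.dump(s,open("w1.pkl","wb"))
print(s["clock"],s["position"],s["tcp_rot"],s["joint_vel"].round(3),ctrl.state()["position"])
E
```

```text
clock: 0.52
position: [0.2245, 0.5282, 0.4044]
tcp_rot: [0.0, 0.123, 0.992, -0.0]
wrist_force: [0.8, 0.6, 0.3]
opening: 0.0847
clock: 0.93
position: [0.3031, 0.4432, 0.4045]
tcp_rot: [-0.0, 0.123, 0.992, -0.0]
wrist_force: [0.3, -0.2, -0.1]
opening: 0.0852
clock: 1.35
position: [0.3816, 0.3584, 0.4045]
tcp_rot: [-0.0, 0.123, 0.992, -0.0]
wrist_force: [-0.1, 0.0, -0.6]
opening: 0.0854
clock: 1.77
position: [0.4602, 0.2737, 0.4046]
tcp_rot: [-0.0, 0.123, 0.992, -0.0]
wrist_force: [0.1, 2.2, -0.8]
opening: 0.0855
clock: 2.1
position: [0.4833, 0.2497, 0.4045]
tcp_rot: [-0.0, 0.123, 0.992, -0.0]
wrist_force: [0.6, 0.2, -0.4]
opening: 0.0858
2.1 [0.48327638 0.24974955 0.40447346] [-3.47463803e-04  1.23286432e-01  9.92371067e-01 -1.46057606e-05] [-0.027 -0.001 -0.032  0.002 -0.006 -0.    -0.007] [0.4826915  0.25083723 0.40448854]
```

View pics/w1.png

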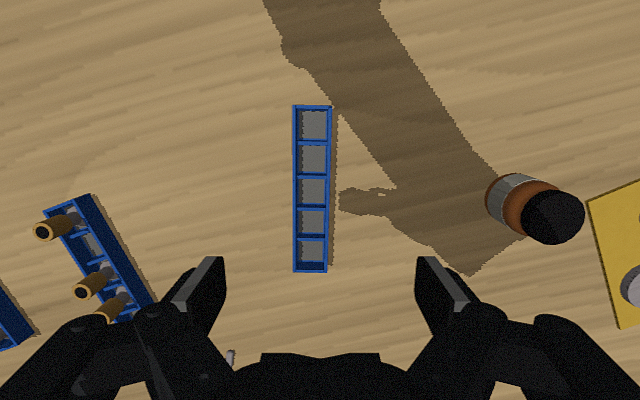

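```bash
cat >> h.py <<'E'
def tray(name,corners,state=None,z=.026):
    P=np.array([ray(name,p,z,state) for p in corners])[:,:2]
    f=(P[0]+P[1])/2;n=(P[2]+P[3])/2;d=f-n
    print("tray",P.mean(0).round(4),"len",np.linalg.norm(d).round(4),"w",np.linalg.norm(P[0]-P[1]).round(4),np.linalg.norm(P[2]-P[3]).round(4),"ang",np.degrees(np.arctan2(d[1],d[0])).round(2))
    return P.mean(0)
def zoom(src,x,y,w,h,k,out):
    a=cv2.imread(src)[y:y+h,x:x+w]; cv2.imwrite(out,cv2.resize(a,(w*k,h*k),interpolation=cv2.INTER_CUBIC))
E
python3 - <<'E'
from h import *; import pickle
s=pickle.load(open("w1.pkl","rb"))
print(tray("wrist",[(293,105),(332,105),(328,272.5),(292.5,272.5)],s))
zoom("pics/w1.png",270,95,80,190,3,"pics/w1c.png")
E
```

```text
tray [0.5015 0.2359] len 0.1934 w 0.0404 0.0428 ang 164.66
[0.50148009 0.23587531]
```

View pics/w1c.png

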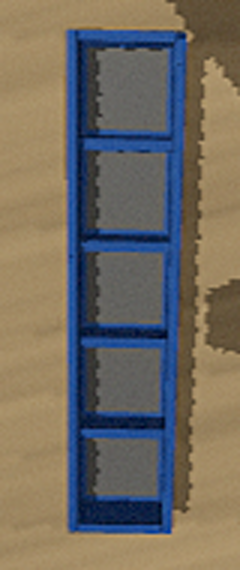

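```bash
python3 -m handwheel '[[[0,-0.6,0,0,0,-0.85,-1],[0,-1,0,0,0,-0.85,-1],[0,-1,0,0,0,-0.85,-1],[0,-1,0,0,0,-0.85,-1],[0,-1,0,0,0,0,-1]]]' >/dev/null
python3 -m handwheel '[[[0,-1,0,0,0,0,-1],[0,-1,0,0,0,0,-1],[0,-1,0,0,0,0,-1],[0,-1,0,0,0,0,-1],[0,-1,0,0,0,0,-1]]]'>/dev/null
python3 -m handwheel '[[[0,-1,0,0,0,0,-1],[0,-1,0,0,0,0,-1],[0,-1,0,0,0,0,-1],[0,-1,0,0,0,0,-1],[0,-1,0,0,0,0,-1]]]'>/dev/null
python3 -m handwheel '[[[0,-1,0,0,0,0,-1],[0,-1,0,0,0,0,-1],[0,-1,0,0,0,0,-1],[0,0,0,0,0,0,-1],[0,0,0,0,0,0,-1]]]'
python3 - <<'E'
from h import *
import pickle
s=ctrl.state(); im=ctrl.camera("wrist")
cv2.imwrite("pics/w2.png",im); pickle.dump(s,open("w2.pkl","wb"))
print(s["clock"],s["position"],s["tcp_rot"],s["joint_vel"].round(3),ctrl.state()["position"])
E
```

```text
clock: 3.82
position: [0.5072, -0.099, 0.4046]
tcp_rot: [-0.0, -0.055, 0.998, 0.0]
wrist_force: [-0.6, 1.3, 0.0]
opening: 0.0853
3.8167 [ 0.50718707 -0.09896093  0.40459127] [-1.25622277e-04 -5.51370029e-02  9.98478773e-01  1.89679891e-04] [-0.022 -0.003 -0.032  0.006 -0.006 -0.    -0.009] [ 0.50730222 -0.09797807  0.40452545]
```

View pics/w2.png

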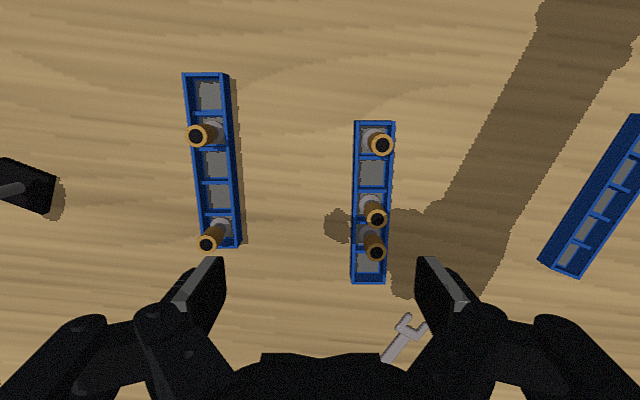

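Run:
```python
from h import *
zoom("pics/w2.png",170,65,100,190,3,"pics/w2b.png")
zoom("pics/w2.png",335,110,80,180,3,"pics/w2a.png")
a=cv2.imread("pics/w2b.png");b=cv2.imread("pics/w2a.png")
b=cv2.copyMakeBorder(b,0,a.shape[0]-b.shape[0],0,0,cv2.BORDER_CONSTANT)
cv2.imwrite("pics/w2ab.png",np.hstack([a,b]))
```

```text
(no output)
```

View pics/w2ab.png

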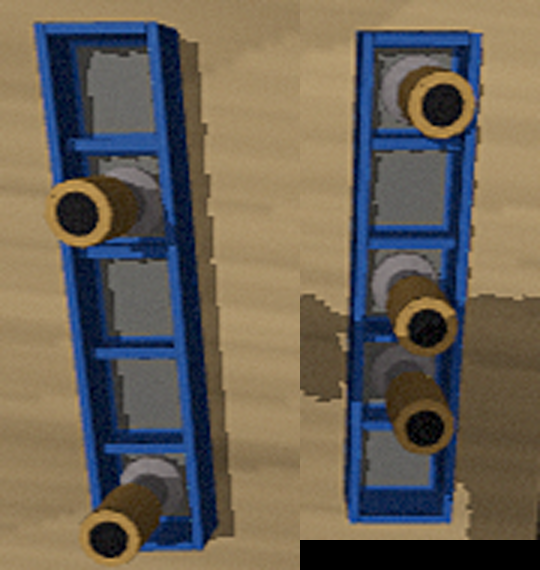

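Run:
```python
from h import *; import pickle
s=pickle.load(open("w2.pkl","rb"))
u=lambda p,x0,y0:(x0+(p[0]+.5)/3-.5,y0+(p[1]+.5)/3-.5)
B=lambda p:u(p,170,65)
A=lambda p:u((p[0]-300,p[1]),335,110)
tray("wrist",[A(p) for p in [(357,32),(481,34),(452,521),(347,521)]],s)
tray("wrist",[B(p) for p in [(36,23),(157,23),(204,548),(97,548)]],s)
for n,p in dict(b2=B((80,212)),b1=B((109,538)),a3=A((442,102)),a2=A((427,326)),a1=A((422,427))).items():
    print(n,ray("wrist",p,.062,s)[:2].round(4))
```

```text
tray [ 0.5372 -0.0365] len 0.1923 w 0.0435 0.0427 ang -173.31
tray [ 0.5094 -0.217 ] len 0.192 w 0.0407 0.042 ang -173.29
b2 [ 0.4732 -0.2204]
b1 [ 0.585 -0.21 ]
a3 [ 0.4615 -0.043 ]
a2 [ 0.537  -0.0357]
a1 [ 0.5745 -0.0314]
```

```bash
python3 -m handwheel '[[[-0.54,-1,0.9,0,0,0,-1],[-0.54,-1,0.9,0,0,0,-1],[-0.54,-1,0.9,0,0,0,-1],[-0.54,-1,0.9,0,0,0,-1],[-0.54,-1,0.9,0,0,0,-1]]]'
python3 -m handwheel '[[[-0.54,-1,0.9,0,0,0,-1],[0,0,0.9,0,0,0,-1],[0,0,0.9,0,0,0,-1],[0,0,0.5,0,0,0,-1],[0,0,0,0,0,0,-1]]]'
python3 -m handwheel '[[[0,0,0,0,0,0,-1]]]'
python3 - <<'E'
from h import *
import pickle
s=ctrl.state(); im=ctrl.camera("wrist")
cv2.imwrite("pics/w3.png",im); pickle.dump(s,open("w3.pkl","wb"))
print(s["clock"],s["position"],s["tcp_rot"],ctrl.state()["position"], proj("wrist",(.585,-.21,.062),s))
E
```

```text
clock: 4.28
position: [0.5731, -0.1911, 0.3135]
tcp_rot: [0.0, -0.057, 0.998, 0.001]
wrist_force: [1.1, 0.1, 0.7]
opening: 0.0856
clock: 4.7
position: [0.5846, -0.2091, 0.2478]
tcp_rot: [-0.002, -0.056, 0.998, 0.001]
wrist_force: [-0.3, -0.1, -0.3]
opening: 0.0854
clock: 4.78
position: [0.5852, -0.2101, 0.2506]
tcp_rot: [-0.0, -0.056, 0.998, 0.0]
wrist_force: [-0.2, -0.3, 0.2]
opening: 0.0856
4.7833 [ 0.58517136 -0.21009034  0.25062318] [-3.47705358e-04 -5.61456025e-02  9.98422407e-01  4.97574879e-04] [ 0.58535993 -0.2106304   0.25158233] [318.09118581 248.00697519]
```

View pics/w3.png

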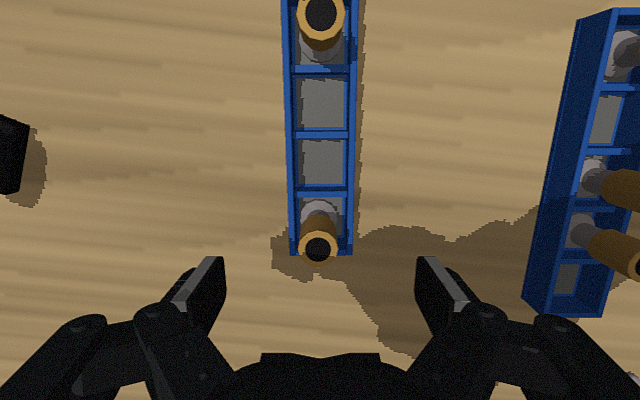

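```bash
python3 -m handwheel '[[[0,0,0.8,0,0,0,-1],[0,0,0.8,0,0,0,-1],[0,0,0.6,0,0,0,-1],[0,0,0,0,0,0,0],[0,0,0,0,0,0,0.3]]]' 30
python3 -m handwheel '[[[0,0,0,0,0,0,0.5],[0,0,0,0,0,0,1],[0,0,0,0,0,0,1],[0,0,0,0,0,0,1],[0,0,0,0,0,0,1]]]'
python3 -m handwheel '[[[0,0,0,0,0,0,1],[0,0,0,0,0,0,1]]]'
python3 - <<'E'
from h import *
s=ctrl.state(); im=ctrl.camera("wrist")
cv2.imwrite("pics/w4.png",im)
E
```

```text
clock: 5.25
position: [0.5849, -0.2114, 0.2071]
tcp_rot: [-0.0, -0.055, 0.998, 0.0]
wrist_force: [0.3, -1.2, 0.2]
opening: 0.0641
clock: 5.67
position: [0.5852, -0.2118, 0.2077]
tcp_rot: [0.001, -0.055, 0.998, -0.0]
wrist_force: [-1.1, 0.5, 5.3]
opening: 0.021
clock: 5.83
position: [0.5852, -0.2118, 0.2076]
tcp_rot: [0.001, -0.055, 0.998, -0.0]
wrist_force: [-0.5, 0.7, 4.9]
opening: 0.0207
```

View pics/w4.png

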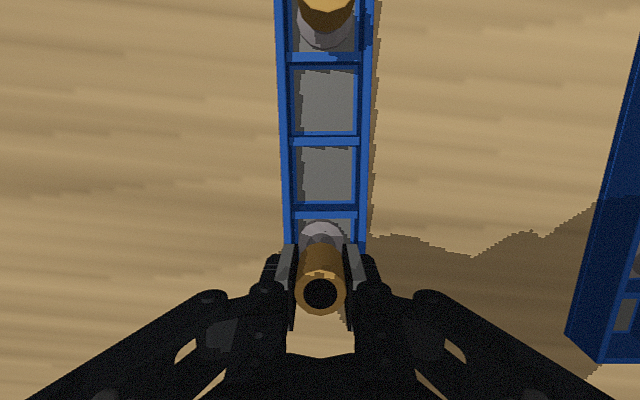

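```bash
python3 -m handwheel '[[[0,0,-0.4,0,0,0,1],[0,0,-0.8,0,0,0,1],[0,0,-0.9,0,0,0,1],[0,0,-0.9,0,0,0,1],[0,0,-0.6,0,0,0,1]]]' 40
python3 -m handwheel '[[[-0.14,0.5,0,0,0,0,1],[-0.27,1,0,0,0,0,1],[-0.27,1,0,0,0,0,1],[-0.27,1,0,0,0,0,1],[-0.27,1,0,0,0,0,1]]]'
python3 -m handwheel '[[[-0.27,1,0,0,0,0,1],[-0.27,1,0,0,0,0,1],[-0.27,1,0,0,0,0,1],[-0.27,1,0,0,0,0,1],[-0.11,0.45,0,0,0,0,1]]]'
python3 -m handwheel '[[[0,0,0.5,0,0,0,1],[0,0,0,0,0,0,1],[0,0,0,0,0,0,1]]]'
python3 - <<'E'
from h import *
import pickle
s=ctrl.state(); im=ctrl.camera("wrist")
cv2.imwrite("pics/w5.png",im); pickle.dump(s,open("w5.pkl","wb"))
print(s["clock"],s["position"],s["tcp_rot"],ctrl.state()["position"])
E
```

```text
clock: 6.3
position: [0.5849, -0.2119, 0.2806]
tcp_rot: [0.001, -0.055, 0.998, -0.0]
wrist_force: [-0.5, -0.7, -2.2]
opening: 0.0208
clock: 6.72
position: [0.599, -0.1174, 0.2775]
tcp_rot: [-0.001, -0.055, 0.998, 0.0]
wrist_force: [-0.3, 0.9, -1.2]
opening: 0.0208
clock: 7.13
position: [0.6131, -0.0237, 0.2773]
tcp_rot: [-0.001, -0.057, 0.998, 0.001]
wrist_force: [-0.8, 1.3, -2.0]
opening: 0.0211
clock: 7.38
position: [0.6123, -0.03, 0.2673]
tcp_rot: [-0.001, -0.054, 0.999, -0.001]
wrist_force: [-0.8, -0.1, -0.2]
opening: 0.0206
7.3833 [ 0.61225746 -0.03002648  0.26734436] [-1.30539097e-03 -5.41946910e-02  9.98529373e-01 -5.68162246e-04] [ 0.61247572 -0.03039706  0.26799289]
```

View pics/w5.png

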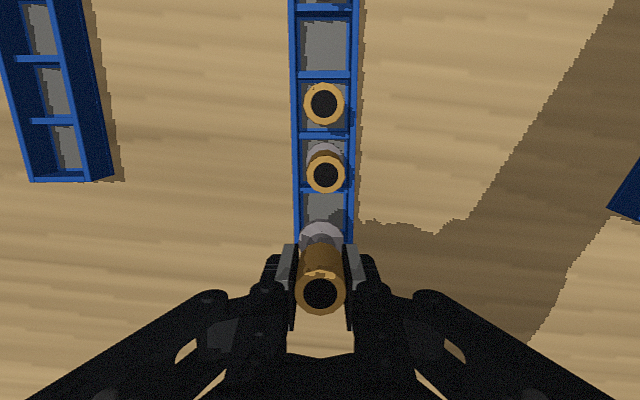

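Run:
```python
from h import *; import pickle
s=pickle.load(open("w5.pkl","rb"))
Rm=rot(s["tcp_rot"]).as_matrix();p0=np.array([.6124,-.0302,.2677])
def t(n,uv,z):
    P=ray("wrist",uv,z,s); print(n,P.round(4),"tool",(Rm.T@(P-p0))[:2].round(4))
t("L240",(294.5,240),.026);t("R240",(355.5,240),.026);t("L20",(288.5,20),.026);t("R20",(362,20),.026)
for v in (75,133,189): t("div",(326,v),.022)
t("nut1",(323.5,103),.062);t("nut2",(326,175),.062);t("held",(320.5,293),.267-.155+.012)
zoom("pics/w5.png",270,90,110,180,4,"pics/w5c.png")
```

```text
L240 [ 0.6311 -0.0454  0.026 ] tool [-0.0176 -0.0169]
R240 [ 0.6264 -0.0025  0.026 ] tool [-0.0176  0.0262]
L20 [ 0.4928 -0.0609  0.026 ] tool [ 0.1215 -0.0174]
R20 [ 0.4882 -0.0181  0.026 ] tool [0.1215 0.0257]
div [ 0.52   -0.0356  0.022 ] tool [0.0918 0.0049]
div [ 0.5553 -0.0316  0.022 ] tool [0.0563 0.005 ]
div [ 0.5928 -0.0273  0.022 ] tool [0.0186 0.0052]
nut1 [ 0.5375 -0.0356  0.062 ] tool [0.0744 0.0029]
nut2 [ 0.5752 -0.03    0.062 ] tool [0.0364 0.0044]
held [ 0.6107 -0.0292  0.124 ] tool [0.0012 0.0013]
```

View pics/w5c.png

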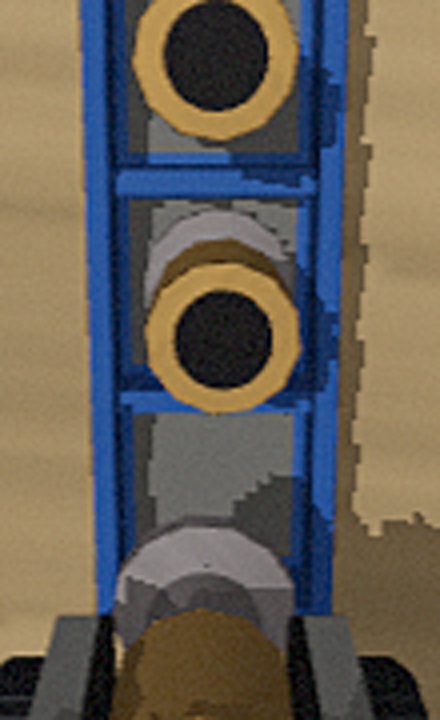

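```bash
python3 -m handwheel '[[[-0.04,0.18,0,0,0,0,1],[0,0,0.5,0,0,0,1],[0,0,0.6,0,0,0,1],[0,0,0.6,0,0,0,1],[0,0,0.5,0,0,0,1]]]'
python3 -m handwheel '[[[0,0,0.4,0,0,0,1],[0,0,0.25,0,0,0,1],[0,0,0,0,0,0,1],[0,0,0,0,0,0,1]]]'
python3 -m handwheel '[[[0,0,0.1,0,0,0,1],[0,0,0,0,0,0,1]]]'
```

```text
clock: 7.85
position: [0.6129, -0.0249, 0.2225]
tcp_rot: [-0.001, -0.055, 0.998, -0.0]
wrist_force: [0.5, 0.2, -1.1]
opening: 0.0206
clock: 8.18
position: [0.6134, -0.0249, 0.2114]
tcp_rot: [-0.0, -0.055, 0.998, -0.0]
wrist_force: [0.5, 0.1, -0.1]
opening: 0.0208
clock: 8.35
position: [0.6136, -0.0248, 0.21]
tcp_rot: [0.0, -0.055, 0.998, -0.0]
wrist_force: [0.4, 0.2, -1.6]
opening: 0.0206
```

```bash
python3 -m handwheel '[[[0,0,0.08,0,0,0,1],[0,0,0,0,0,0,1]]]'
python3 - <<'E'
from h import *
s=ctrl.state(); im=ctrl.camera("wrist")
cv2.imwrite("pics/w6.png",im)
print(s["position"],s["wrist_force"])
E
```

```text
clock: 8.52
position: [0.6135, -0.0248, 0.2082]
tcp_rot: [0.0, -0.055, 0.998, 0.0]
wrist_force: [0.3, 0.3, -1.9]
opening: 0.0209
[ 0.61347099 -0.02478882  0.20818866] [ 0.33450473  0.33681431 -1.91602068]
```

View pics/w6.png

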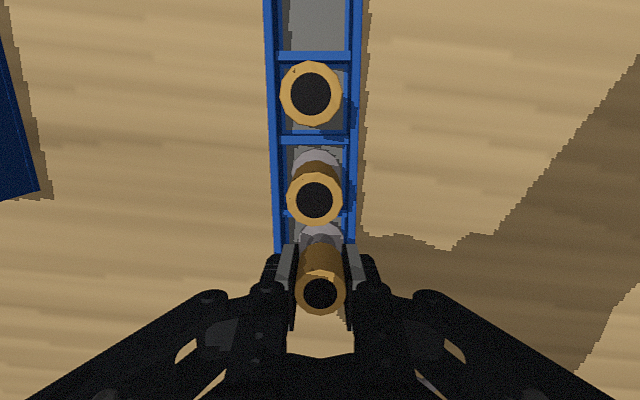

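```bash
python3 -m handwheel '[[[0,-0.1,0,0,0,0,1],[0,0,0.03,0,0,0,1],[0,0,0,0,0,0,1]]]'
python3 -m handwheel '[[[0,0,0,0,0,0,0.5],[0,0,0,0,0,0,0.3],[0,0,0,0,0,0,0.1],[0,0,0,0,0,0,-0.1],[0,0,0,0,0,0,-0.2]]]'
python3 - <<'E'
from h import *
s=ctrl.state(); im=ctrl.camera("wrist")
cv2.imwrite("pics/w7.png",im)
print(s["position"],s["wrist_force"])
E
```

```text
clock: 8.82
position: [0.6138, -0.0272, 0.2078]
tcp_rot: [0.0, -0.055, 0.998, -0.0]
wrist_force: [-0.7, -0.8, 0.5]
opening: 0.0207
clock: 9.23
position: [0.6136, -0.0267, 0.2075]
tcp_rot: [-0.0, -0.055, 0.998, 0.0]
wrist_force: [0.1, -0.8, -0.0]
opening: 0.0513
[ 0.61364798 -0.02665788  0.20747505] [ 0.06340563 -0.79432166 -0.02013541]
```

View pics/w7.png

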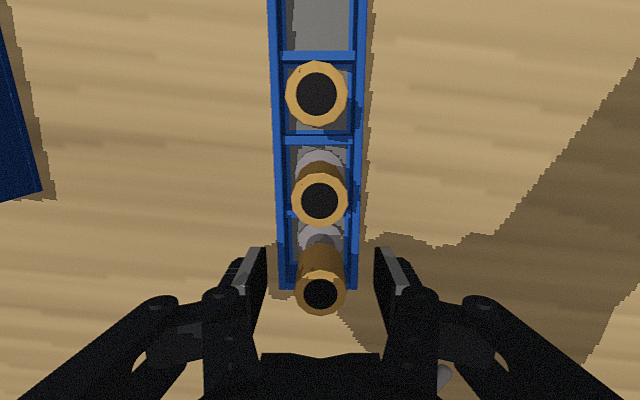

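```bash
python3 -m handwheel '[[[0,0,-0.5,0,0,0,-0.2],[0,0,-0.9,0,0,0,-0.4],[0,0,-0.9,0,0,0,-0.6],[0,0,-0.9,0,0,0,-0.8],[0,0,-0.4,0,0,0,-1]]]'
python3 -m handwheel '[[[0.45,-0.5,0,0,0,0,-1],[0.9,-0.98,0,0,0,0,-1],[0.9,-0.98,0,0,0,0,-1],[0.9,-0.98,0,0,0,0,-1],[0.9,-0.98,0,0,0,0,-1]]]' >/dev/null
python3 -m handwheel '[[[0.9,-0.98,0,0,0,0,-1],[0.9,-0.98,0,0,0,0,-1],[0.9,-0.98,0,0,0,0,-1],[0.9,-0.98,0,0,0,0,-1],[0.41,-0.51,0.5,0,0,0,-1]]]'
python3 -m handwheel '[[[0,0,0.8,0,0,0,-1],[0,0,0.3,0,0,0,-1],[0,0,0,0,0,0,-1]]]'
python3 - <<'E'
from h import *
import pickle
s=ctrl.state(); im=ctrl.camera("wrist")
cv2.imwrite("pics/w8.png",im); pickle.dump(s,open("w8.pkl","wb"))
print(s["clock"],s["position"],s["tcp_rot"],ctrl.state()["position"], proj("wrist",(.473,-.22,.062),s))
E
```

```text
clock: 9.7
position: [0.6143, -0.0271, 0.2828]
tcp_rot: [0.002, -0.055, 0.998, -0.0]
wrist_force: [0.3, 0.5, 0.2]
opening: 0.0849
clock: 10.53
position: [0.4698, -0.2243, 0.2701]
tcp_rot: [0.0, -0.053, 0.999, -0.001]
wrist_force: [-0.1, 0.4, -0.6]
opening: 0.0855
clock: 10.78
position: [0.4715, -0.2202, 0.2454]
tcp_rot: [-0.002, -0.055, 0.998, 0.001]
wrist_force: [0.5, 1.3, -0.3]
opening: 0.0853
10.7833 [ 0.47150287 -0.22015714  0.24540931] [-1.98643496e-03 -5.48459621e-02  9.98492582e-01  7.33543295e-04] [ 0.47222683 -0.2200376   0.24641975] [317.59723099 256.1798663 ]
```

View pics/w8.png

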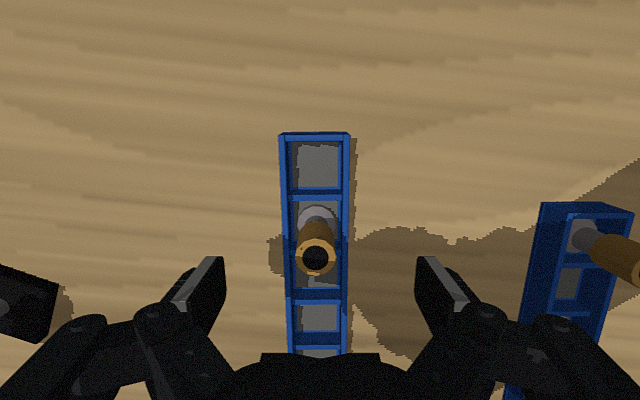

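```bash
python3 -m handwheel '[[[0,-0.04,0.8,0,0,0,-1],[0,0,0.7,0,0,0,-0.7],[0,0,0.4,0,0,0,-0.3],[0,0,0,0,0,0,0],[0,0,0,0,0,0,0.3]]]' 30
python3 -m handwheel '[[[0,0,0,0,0,0,0.5],[0,0,0,0,0,0,1],[0,0,0,0,0,0,1],[0,0,0,0,0,0,1],[0,0,0,0,0,0,1]]]'
python3 - <<'E'
from h import *
import pickle
s=ctrl.state(); im=ctrl.camera("wrist")
cv2.imwrite("pics/w9.png",im); pickle.dump(s,open("w9.pkl","wb"))
print(s["clock"],s["position"])
E
```

```text
clock: 11.25
position: [0.4732, -0.221, 0.2097]
tcp_rot: [-0.0, -0.055, 0.998, -0.0]
wrist_force: [0.4, 0.9, 1.2]
opening: 0.0388
clock: 11.67
position: [0.4734, -0.2214, 0.2103]
tcp_rot: [0.001, -0.055, 0.998, -0.0]
wrist_force: [0.5, -0.3, 6.6]
opening: 0.0212
11.6667 [ 0.47340444 -0.22138821  0.21033368]
```

View pics/w9.png

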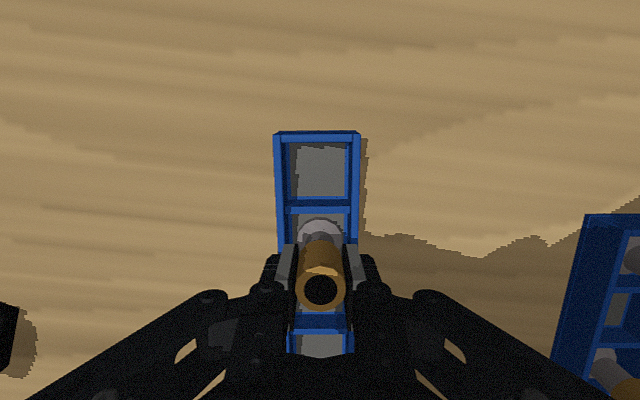

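```bash
python3 -m handwheel '[[[0,0,-0.4,0,0,0,1],[0,0,-0.9,0,0,0,1],[0,0,-0.9,0,0,0,1],[0,0,-0.9,0,0,0,1],[0,0,-0.8,0,0,0,1]]]' 40
python3 -m handwheel '[[[-0.13,0.5,0,0,0,0,1],[-0.26,0.98,0,0,0,0,1],[-0.26,0.98,0,0,0,0,1],[-0.26,0.98,0,0,0,0,1],[-0.26,0.98,0,0,0,0,1]]]' >/dev/null
python3 -m handwheel '[[[-0.26,0.98,0,0,0,0,1],[-0.26,0.98,0,0,0,0,1],[-0.26,0.98,0,0,0,0,1],[-0.26,0.98,0,0,0,0,1],[-0.13,0.51,0,0,0,0,1]]]'
python3 -m handwheel '[[[0,0,0,0,0,0,1],[0,0,0,0,0,0,1],[0,0,0,0,0,0,1]]]'
python3 - <<'E'
from h import *
import pickle
s=ctrl.state(); im=ctrl.camera("wrist")
cv2.imwrite("pics/w10.png",im); pickle.dump(s,open("w10.pkl","wb"))
print(s["clock"],s["position"],s["tcp_rot"],ctrl.state()["position"])
zoom("pics/w10.png",240,60,160,260,3,"pics/w10c.png")
E
```

```text
clock: 12.13
position: [0.4728, -0.2214, 0.2889]
tcp_rot: [-0.0, -0.055, 0.998, -0.0]
wrist_force: [0.4, -0.2, -1.4]
opening: 0.0206
clock: 12.97
position: [0.4999, -0.0368, 0.2868]
tcp_rot: [-0.001, -0.057, 0.998, 0.0]
wrist_force: [-0.2, 0.7, -1.8]
opening: 0.0205
clock: 13.22
position: [0.4997, -0.0414, 0.2873]
tcp_rot: [-0.0, -0.054, 0.999, -0.0]
wrist_force: [-0.1, -0.1, -0.5]
opening: 0.0208
13.2167 [ 0.49972351 -0.04136101  0.2873284 ] [-2.44067175e-04 -5.44396865e-02  9.98516972e-01 -3.41856404e-04] [ 0.4997355  -0.04159288  0.28742338]
```

View pics/w10.png

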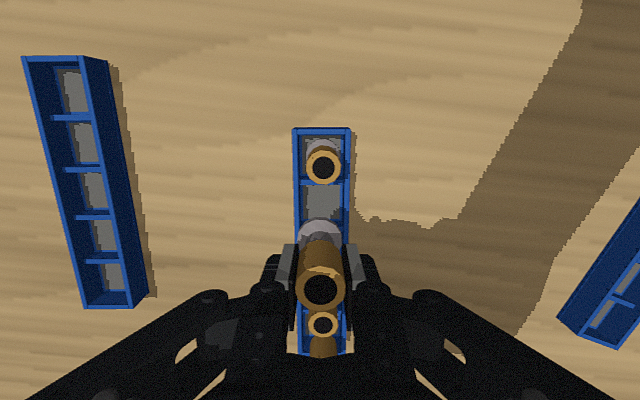

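View pics/w10c.png

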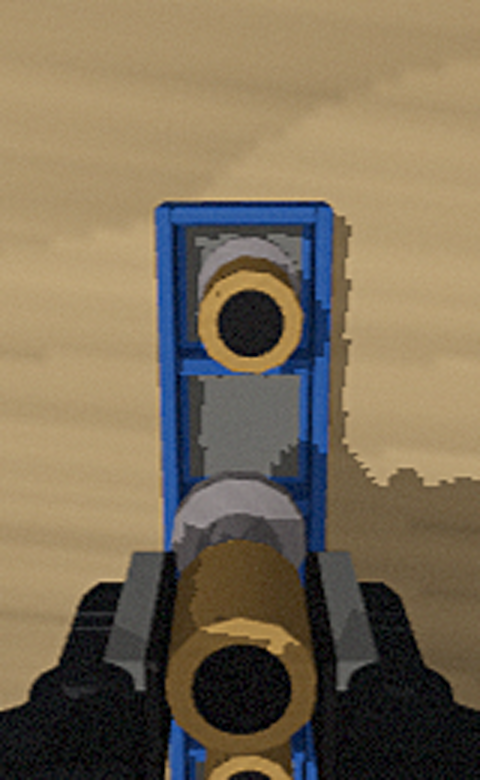

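Run:
```python
from h import *; import pickle
s=pickle.load(open("w10.pkl","rb"))
Rm=rot(s["tcp_rot"]).as_matrix();p0=np.array([.4997,-.0415,.2873])
def t(n,uv,z):
    P=ray("wrist",uv,z,s); print(n,P.round(4),"tool",(Rm.T@(P-p0))[:2].round(4))
for p in [(292,128),(350.3,128),(295.3,235),(348.7,235)]: t("rim",p,.026)
t("div",(322,60+367/3),.022)
t("nut",(323.5,60+323/3),.062);t("nut0",(322.5,60+800/3),.062);t("held",(320.3,60+692/3),.287-.2103+.062)
```

```text
rim [ 0.4435 -0.0665  0.026 ] tool [ 0.0584 -0.0186]
rim [ 0.4391 -0.0259  0.026 ] tool [0.0584 0.0223]
rim [ 0.5235 -0.0572  0.026 ] tool [-0.0221 -0.018 ]
rim [ 0.519  -0.0162  0.026 ] tool [-0.0221  0.0232]
div [ 0.4808 -0.0412  0.022 ] tool [0.0186 0.0026]
nut [ 0.4627 -0.0425  0.062 ] tool [0.0368 0.0032]
nut0 [ 0.5764 -0.0304  0.062 ] tool [-0.0775  0.0028]
held [ 0.5006 -0.0403  0.1387] tool [-0.0011  0.0012]
```

```bash
python3 -m handwheel '[[[0,0.05,0.5,0,0,0,1],[0,0,0.9,0,0,0,1],[0,0,0.9,0,0,0,1],[0,0,0.7,0,0,0,1],[0,0,0.4,0,0,0,1]]]'
python3 -m handwheel '[[[0,0,0.25,0,0,0,1],[0,0,0,0,0,0,1],[0,0,0,0,0,0,1]]]'
python3 - <<'E'
from h import *
s=ctrl.state(); im=ctrl.camera("wrist")
cv2.imwrite("pics/w11.png",im)
print(s["position"],s["wrist_force"])
E
```

```text
clock: 13.68
position: [0.499, -0.0399, 0.2172]
tcp_rot: [-0.001, -0.054, 0.999, -0.0]
wrist_force: [0.3, -0.0, -0.6]
opening: 0.0204
clock: 13.93
position: [0.5001, -0.0395, 0.2147]
tcp_rot: [0.0, -0.055, 0.998, -0.0]
wrist_force: [0.1, -0.3, -0.9]
opening: 0.0206
[ 0.50007613 -0.03948137  0.21468359] [ 0.13851531 -0.32888162 -0.9055766 ]
```

View pics/w11.png

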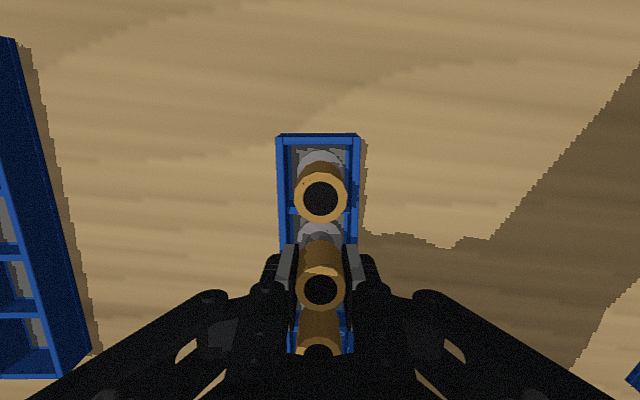

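```bash
python3 -m handwheel '[[[0,-0.05,0.12,0,0,0,1],[0,0,0.09,0,0,0,1],[0,0,0,0,0,0,1],[0,0,0,0,0,0,1]]]'
python3 -m handwheel '[[[0,0,0,0,0,0,0.5],[0,0,0,0,0,0,0.3],[0,0,0,0,0,0,0.1],[0,0,0,0,0,0,-0.1],[0,0,0,0,0,0,-0.2]]]'
python3 - <<'E'
from h import *
s=ctrl.state(); im=ctrl.camera("wrist")
cv2.imwrite("pics/w12.png",im)
print(s["position"],s["wrist_force"])
E
```

```text
clock: 14.32
position: [0.5001, -0.0402, 0.2105]
tcp_rot: [0.0, -0.055, 0.998, 0.0]
wrist_force: [0.7, 0.1, -1.1]
opening: 0.0205
clock: 14.73
position: [0.5001, -0.0401, 0.2104]
tcp_rot: [0.0, -0.055, 0.998, -0.0]
wrist_force: [0.4, 0.1, 0.4]
opening: 0.0511
[ 0.50006433 -0.04013218  0.21035962] [0.35704497 0.05249569 0.39945955]
```

View pics/w12.png

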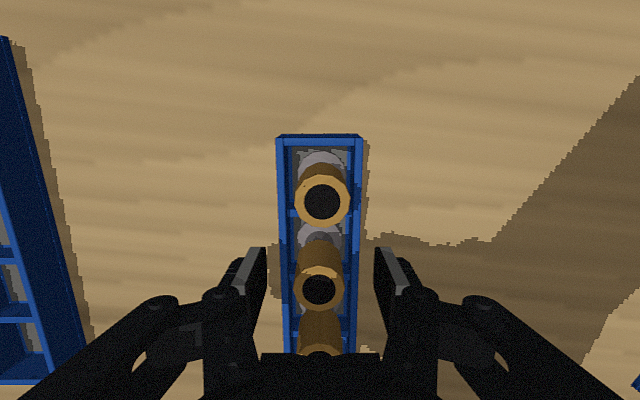

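```bash
python3 -m handwheel '[[[0,0,-0.5,0,0,0,-0.2],[0,0,-0.9,0,0,0,-0.4],[0,0,-1,0,0,0,-0.6],[0,0,-1,0,0,0,-0.8],[0,0,-1,0,0,0,-1]]]'
python3 -m handwheel '[[[0.02,-0.5,0,0,0,0,-1],[0.06,-1,0,0,0,0,-1],[0.06,-1,0,0,0,0,-1],[0.06,-1,0,0,0,0,-1],[0.06,-1,0,0,0,0,-1]]]' >/dev/null
python3 -m handwheel '[[[0.06,-1,0,0,0,0,-1],[0.06,-1,0,0,0,0,-1],[0.06,-1,0,0,0,0,-1],[0.06,-1,0,0,0,0,-1],[0.02,-0.35,0,0,0,0,-1]]]'
python3 -m handwheel '[[[0,0,0,0,0,0,-1],[0,0,0,0,0,0,-1],[0,0,0,0,0,0,-1]]]'
python3 - <<'E'
from h import *
import pickle
s=ctrl.state(); im=ctrl.camera("wrist")
cv2.imwrite("pics/w13.png",im); pickle.dump(s,open("w13.pkl","wb"))
print(s["clock"],s["position"],s["tcp_rot"],ctrl.state()["position"])
E
```

```text
clock: 15.2
position: [0.4999, -0.0404, 0.2999]
tcp_rot: [0.0, -0.055, 0.998, -0.0]
wrist_force: [1.0, -0.7, -0.5]
opening: 0.0851
clock: 16.03
position: [0.5084, -0.2206, 0.2988]
tcp_rot: [0.0, -0.053, 0.999, -0.001]
wrist_force: [-0.7, -1.1, 0.8]
opening: 0.0854
clock: 16.28
position: [0.5094, -0.2158, 0.2982]
tcp_rot: [-0.0, -0.056, 0.998, 0.0]
wrist_force: [0.6, -0.6, -0.2]
opening: 0.0854
16.2833 [ 0.50941436 -0.21581863  0.29815629] [-1.40486207e-04 -5.58958140e-02  9.98436500e-01  4.39894026e-04] [ 0.50949352 -0.21566067  0.29819236]
```

View pics/w13.png

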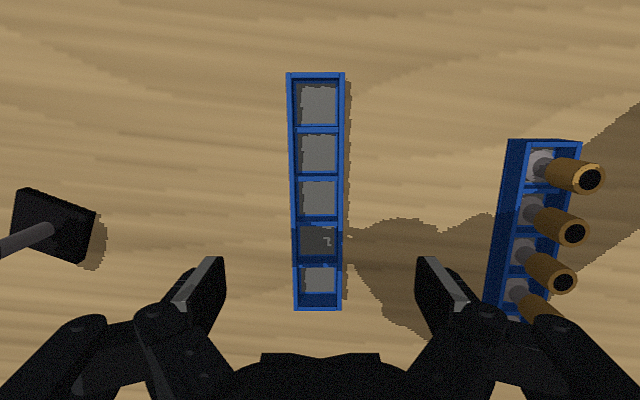

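Run:
```python
from h import *; import pickle
s=pickle.load(open("w13.pkl","rb"))
zoom("pics/w13.png",270,60,90,262,3,"pics/w13c.png")
Rm=rot(s["tcp_rot"]).as_matrix();p0=s["position"]
c=tray("wrist",[(286,72.5),(345,72.5),(341.5,310),(293.5,310)],s)
print(Rm.T@(np.r_[c,0]-p0), np.degrees(np.arctan2(Rm[1,1],Rm[0,1])))
```

```text
tray [ 0.5098 -0.2173] len 0.1922 w 0.0413 0.0417 ang -173.3
[-0.00032409 -0.00176373  0.29815476] 96.40852326169541
```

View pics/w13c.png

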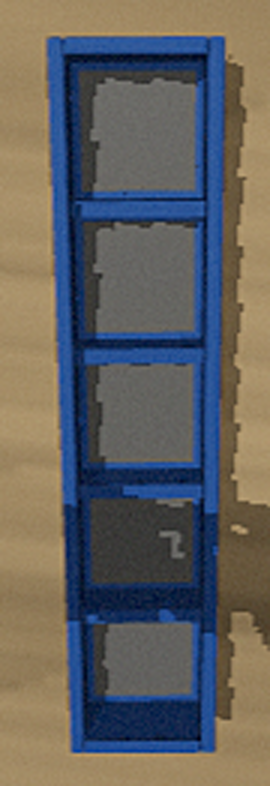

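```bash
python3 -m handwheel '[[[0,-0.09,0.6,0,0,0,-1],[0,0,1,0,0,0,-1],[0,0,1,0,0,0,-1],[0,0,1,0,0,0,-1],[0,0,0.9,0,0,0,-1]]]'
python3 -m handwheel '[[[0,0,0.7,0,0,0,-1],[0,0,0.5,0,0,0,-1],[0,0,0.2,0,0,0,-0.7],[0,0,0,0,0,0,-0.4],[0,0,0,0,0,0,-0.2]]]' 40
python3 -m handwheel '[[[0,0,0,0,0,0,-0.1],[0,0,0,0,0,0,0.2],[0,0,0,0,0,0,0.4],[0,0,0,0,0,0,0.4],[0,0,0,0,0,0,0.4]]]'
python3 - <<'E'
from h import *
import pickle
s=ctrl.state(); im=ctrl.camera("wrist")
cv2.imwrite("pics/w14.png",im); pickle.dump(s,open("w14.pkl","wb"))
print(s["clock"],s["position"],s["tcp_rot"],ctrl.state()["position"])
E
```

```text
clock: 16.75
position: [0.5091, -0.218, 0.2063]
tcp_rot: [-0.0, -0.056, 0.998, 0.0]
wrist_force: [-0.7, 0.2, 0.2]
opening: 0.0852
clock: 17.17
position: [0.5096, -0.219, 0.1806]
tcp_rot: [0.0, -0.055, 0.998, -0.0]
wrist_force: [1.1, 0.5, -0.1]
opening: 0.0519
clock: 17.58
position: [0.5099, -0.2193, 0.1814]
tcp_rot: [0.001, -0.055, 0.998, -0.0]
wrist_force: [-0.5, 1.4, 7.0]
opening: 0.041
17.5833 [ 0.50985435 -0.2193348   0.18143401] [ 9.94880773e-04 -5.50817694e-02  9.98481309e-01 -2.91439466e-04] [ 0.50984028 -0.21929548  0.18139694]
```

View pics/w14.png

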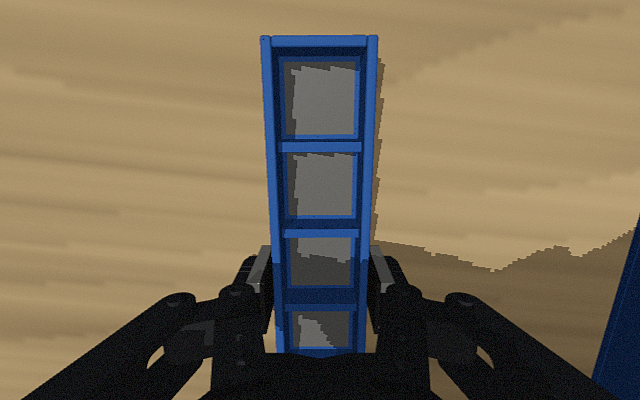

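```bash
python3 -m handwheel '[[[0,0,-0.2,0,0,0,0.5],[0,0,-0.4,0,0,0,0.5],[0,0,-0.7,0,0,0,0.5],[0,0,-0.9,0,0,0,0.5],[0,0,-1,0,0,0,0.5]]]' 60
python3 -m handwheel '[[[0,0,-1,0,0,0,0.5],[0,0,-1,0,0,0,0.5],[0,0,-1,0,0,0,0.5],[0,0,-0.8,0,0,0,0.5],[0,0,-0.3,0,0,0,0.5]]]'
python3 - <<'E'
from h import *
import pickle
s=ctrl.state(); im=ctrl.camera("wrist")
cv2.imwrite("pics/w15.png",im); pickle.dump(s,open("w15.pkl","wb"))
print(s["clock"],s["position"],s["tcp_rot"])
E
```

```text
clock: 18.05
position: [0.5089, -0.2188, 0.2447]
tcp_rot: [-0.001, -0.055, 0.998, 0.0]
wrist_force: [0.6, 0.8, -1.2]
opening: 0.041
clock: 18.47
position: [0.5096, -0.2195, 0.3293]
tcp_rot: [0.002, -0.055, 0.998, -0.001]
wrist_force: [-0.4, -0.2, -0.5]
opening: 0.0405
18.4667 [ 0.50963715 -0.21947577  0.32925212] [ 1.72301771e-03 -5.49525775e-02  9.98487349e-01 -5.08284336e-04]
```

View pics/w15.png

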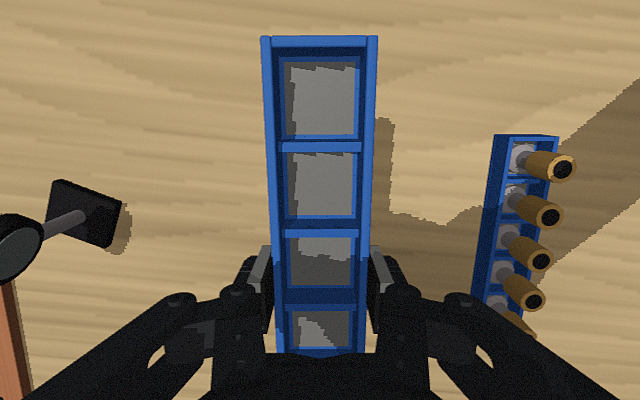

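```bash
python3 -m handwheel '[[[0,0.5,0,0,0,0.71,0.5],[0,0.8,0,0,0,0.71,0.5],[0,1,0,0,0,0.71,0.5],[0,1,0,0,0,0.71,0.5],[0,1,0,0,0,0.71,0.5]]]'
python3 -m handwheel '[[[0.33,0.94,0,0,0,0,0.5],[0.33,0.94,0,0,0,0,0.5],[0.33,0.94,0,0,0,0,0.5],[0.33,0.94,0,0,0,0,0.5],[0.33,0.94,0,0,0,0,0.5]]]' 
python3 -m handwheel '[[[0.33,0.94,0,0,0,0,0.5],[0.33,0.94,0,0,0,0,0.5],[0.33,0.94,0,0,0,0,0.5],[0.33,0.94,0,0,0,0,0.5],[0.33,0.94,0,0,0,0,0.5]]]'
python3 -m handwheel '[[[0.33,0.8,0,0,0,0,0.5],[0.15,0.5,0,0,0,0,0.5],[0,0,0,0,0,0,0.5],[0,0,0,0,0,0,0.5],[0,0,0,0,0,0,0.5]]]'
python3 - <<'E'
from h import *
import pickle
s=ctrl.state(); im=ctrl.camera("wrist")
cv2.imwrite("pics/w16.png",im); pickle.dump(s,open("w16.pkl","wb"))
print(s["clock"],s["position"],s["tcp_rot"],ctrl.state()["position"])
E
```

```text
clock: 18.93
position: [0.5138, -0.1328, 0.3252]
tcp_rot: [-0.001, 0.133, 0.991, 0.0]
wrist_force: [0.4, -0.6, -1.4]
opening: 0.0404
clock: 19.35
position: [0.5062, -0.0332, 0.3252]
tcp_rot: [-0.001, 0.13, 0.991, -0.0]
wrist_force: [0.2, 0.1, -0.7]
opening: 0.0406
clock: 19.77
position: [0.4986, 0.0661, 0.3253]
tcp_rot: [-0.001, 0.13, 0.991, -0.0]
wrist_force: [0.1, -0.5, -1.2]
opening: 0.0403
clock: 20.18
position: [0.4968, 0.0913, 0.326]
tcp_rot: [-0.0, 0.131, 0.991, -0.0]
wrist_force: [-0.7, -0.3, -1.8]
opening: 0.0407
20.1833 [0.49680676 0.09128586 0.32602362] [-1.48740970e-04  1.31131468e-01  9.91364874e-01 -4.50127516e-04] [0.49687067 0.09113402 0.32614631]
```

View pics/w16.png

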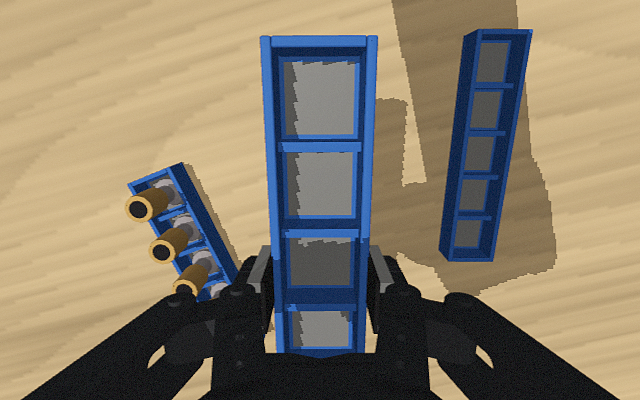

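Run:
```python
from h import *
zoom("pics/w16.png",425,15,120,255,3,"pics/w16c.png")
zoom("pics/w16.png",245,25,150,110,4,"pics/w16h.png")
```

```text
(no output)
```

View pics/w16c.png

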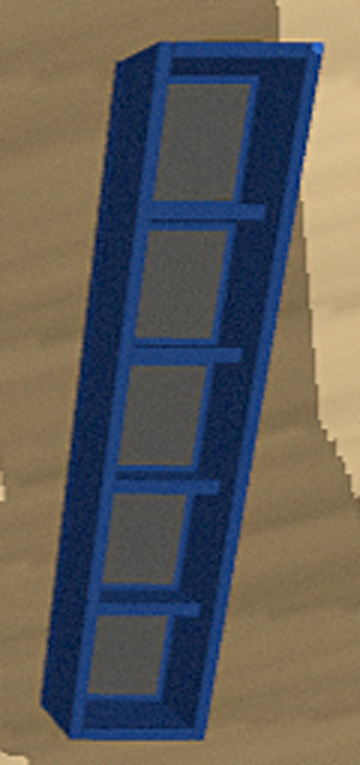

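View pics/w16h.png

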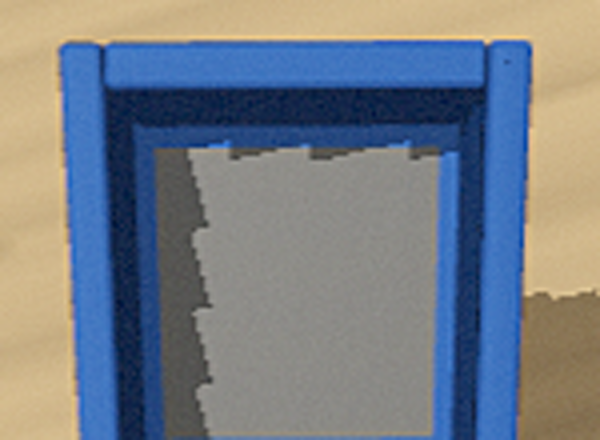

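Run:
```python
from h import *; import pickle
s=pickle.load(open("w16.pkl","rb"))
Rm=rot(s["tcp_rot"]).as_matrix();p0=s["position"]
c=tray("wrist",[(425+x/3-.33,15+y/3-.33) for x,y in [(159,43),(322,44),(204,740),(70,739)]],s)
print("tool y ang",np.degrees(np.arctan2(Rm[1,1],Rm[0,1])),"c in tool",(Rm.T@(np.r_[c,.026]-p0))[:2])
h=[(245+x/4-.4,25+y/4-.4) for x,y in [(61,43),(531,42),(519,438),(81,438)]]
z=p0[2]-.1814+.026
for p in h: print((Rm.T@(ray("wrist",p,z,s)-p0))[:2].round(4))
```

```text
tray [0.5012 0.2347] len 0.1926 w 0.041 0.0412 ang 164.75
tool y ang 74.93004219086815 c in tool [0.03296207 0.13990578]
[ 0.0965 -0.0202]
[0.0966 0.021 ]
[0.0626 0.0216]
[ 0.0626 -0.0201]
```

```bash
python3 -m handwheel '[[[0.41,0.8,0.5,0,0,0.02,0.5],[0.41,0.9,1,0,0,0,0.5],[0.41,0.9,1,0,0,0,0.5],[0.41,0.87,1,0,0,0,0.5],[0,0,0.3,0,0,0,0.5]]]'
python3 -m handwheel '[[[0,0,0,0,0,0,0.5],[0,0,0,0,0,0,0.5],[0,0,0,0,0,0,0.5],[0,0,0,0,0,0,0.5],[0,0,0,0,0,0,0.5]]]'
python3 - <<'E'
from h import *
import pickle
s=ctrl.state(); im=ctrl.camera("wrist")
cv2.imwrite("pics/w17.png",im); pickle.dump(s,open("w17.pkl","wb"))
cv2.imwrite("pics/t17.png",ctrl.camera("top"))
print(s["clock"],s["position"],s["tcp_rot"],ctrl.state()["position"])
E
```

```text
clock: 20.65
position: [0.4814, 0.171, 0.2474]
tcp_rot: [-0.002, 0.13, 0.992, -0.0]
wrist_force: [-1.6, 0.5, -1.7]
opening: 0.0407
clock: 21.07
position: [0.4837, 0.1674, 0.2512]
tcp_rot: [0.001, 0.132, 0.991, 0.0]
wrist_force: [1.2, 0.2, -0.6]
opening: 0.0403
21.0667 [0.48366276 0.16740767 0.25121235] [6.69029373e-04 1.32156089e-01 9.91228600e-01 4.28670506e-04] [0.48339775 0.16778085 0.25089583]
```

View pics/w17.png

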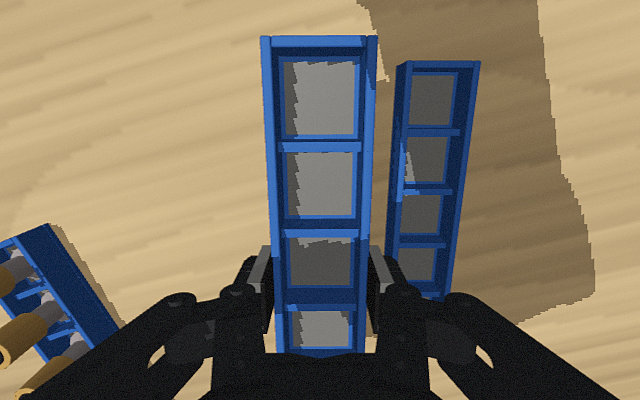

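Run:
```python
from h import *
zoom("pics/w17.png",375,50,115,255,3,"pics/w17c.png")
```

```text
(no output)
```

View pics/w17c.png

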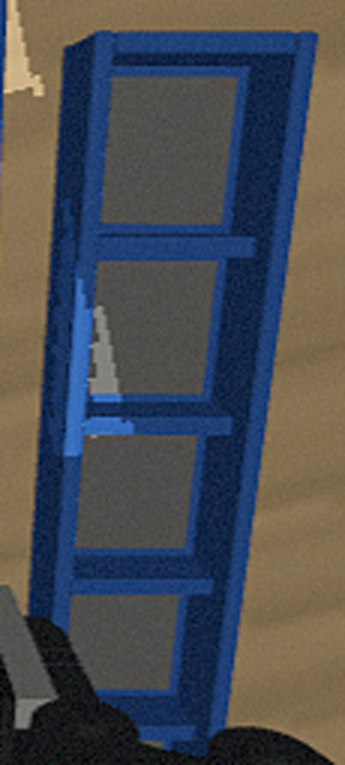

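Run:
```python
from h import *; import pickle
s=pickle.load(open("w17.pkl","rb"))
Rm=rot(s["tcp_rot"]).as_matrix();p0=np.array([.4835,.1676,.2511])
s["position"]=p0
g=lambda n,p,z:print(n,(Rm.T@(ray("wrist",p,z,s)-p0))[:2].round(4))
print("ang",np.degrees(np.arctan2(Rm[1,1],Rm[0,1])))
for n,(x,y) in dict(NL=(96,32),NR=(317,33),R700=(226,700),R400=(267,400),L450=(64,450),L600=(52.5,600)).items(): g(n,(375+x/3-.33,50+y/3-.33),.026)
z=p0[2]-.1814+.026
for p in [(260,36),(377.5,36)]: g("held",p,z)
for y in (137+10,232,306): g("helddiv",(320,y),z-.004)
for y in (246,425,586): g("cdiv",(375+160/3,50+y/3),.022)
```

```text
ang 74.81162635207862
NL [0.0977 0.0492]
NR [0.0975 0.0903]
R700 [-0.0422  0.0894]
R400 [0.0276 0.0899]
L450 [0.0169 0.0487]
L600 [-0.0174  0.0485]
held [ 0.0963 -0.0201]
held [0.0963 0.0211]
helddiv [0.0572 0.0009]
helddiv [0.0211 0.0009]
helddiv [-0.0155  0.0009]
cdiv [0.0583 0.0664]
cdiv [0.021  0.0699]
cdiv [-0.0161  0.0735]
```

Run:
```python
from h import *
zoom("pics/w17.png",250,25,140,235,3,"pics/w17h.png")
```

```text
(no output)
```

View pics/w17h.png

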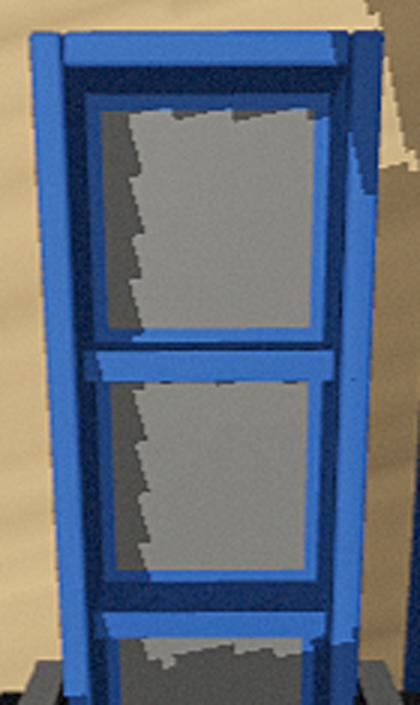

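Run:
```python
from h import *; import pickle
s=pickle.load(open("w17.pkl","rb"))
Rm=rot(s["tcp_rot"]).as_matrix();p0=np.array([.4835,.1676,.2511]); s["position"]=p0
z=p0[2]-.1814+.026
for n,p in dict(NL=(31,33),L=(65,690),L4=(50,400),NR=(383,33),R=(357.5,690),R4=(368,400)).items():
    print(n,(Rm.T@(ray("wrist",(250+p[0]/3-.33,25+p[1]/3-.33),z,s)-p0))[:2].round(4))
```

```text
NL [ 0.0964 -0.0201]
L [ 0.0124 -0.0197]
L4 [ 0.0535 -0.0199]
NR [0.0964 0.021 ]
R [0.0124 0.0216]
R4 [0.0535 0.0212]
```

```bash
python3 -m handwheel '[[[0,0,0,0,0,0.117,0.5],[0.02,0.5,0,0,0,0,0.5],[0.02,0.9,0,0,0,0,0.5],[0.02,0.9,0,0,0,0,0.5],[0.02,0.7,0,0,0,0,0.5]]]'
python3 -m handwheel '[[[0,0.4,0.4,0,0,0,0.5],[0,0,0.6,0,0,0,0.5],[0,0,0.4,0,0,0,0.5],[0,0,0.2,0,0,0,0.5],[0,0,0,0,0,0,0.5]]]'
python3 -m handwheel '[[[0,0,0,0,0,0,0.5],[0,0,0,0,0,0,0.5],[0,0,0,0,0,0,0.5],[0,0,0,0,0,0,0.5]]]'
python3 - <<'E'
from h import *
import pickle
s=ctrl.state(); im=ctrl.camera("wrist")
cv2.imwrite("pics/w18.png",im); pickle.dump(s,open("w18.pkl","wb"))
cv2.imwrite("pics/t18.png",ctrl.camera("top"))
cv2.imwrite("pics/s18.png",ctrl.camera("scene"))
print(s["clock"],s["position"],s["tcp_rot"],ctrl.state()["position"])
zoom("pics/s18.png",310,120,110,100,7,"pics/s18c.png")
zoom("pics/t18.png",190,180,80,110,5,"pics/t18c.png")
E
```

```text
clock: 21.58
position: [0.498, 0.2287, 0.2503]
tcp_rot: [-0.0, 0.137, 0.991, 0.0]
wrist_force: [0.6, 0.4, -0.8]
opening: 0.0408
clock: 22.0
position: [0.4994, 0.2326, 0.2164]
tcp_rot: [-0.001, 0.138, 0.99, -0.001]
wrist_force: [-0.7, 0.5, -1.5]
opening: 0.0409
clock: 22.33
position: [0.5003, 0.2339, 0.2188]
tcp_rot: [0.0, 0.138, 0.99, 0.0]
wrist_force: [0.1, -0.0, -0.8]
opening: 0.0409
22.3333 [0.50028425 0.23391976 0.21877596] [3.03380421e-04 1.37654954e-01 9.90480158e-01 2.81358697e-04] [0.50013185 0.23410029 0.21857318]
```

View pics/w18.png

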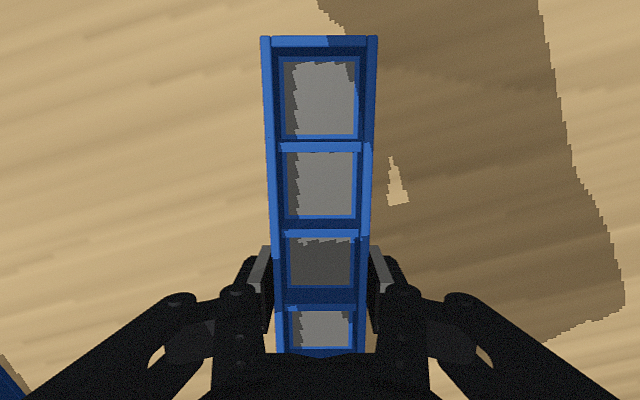

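View pics/s18c.png

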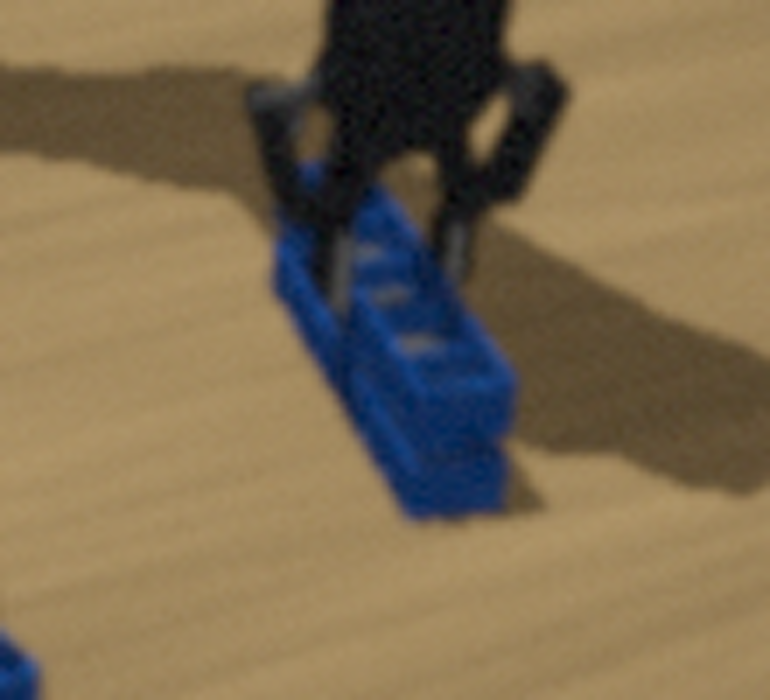

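View pics/t18c.png

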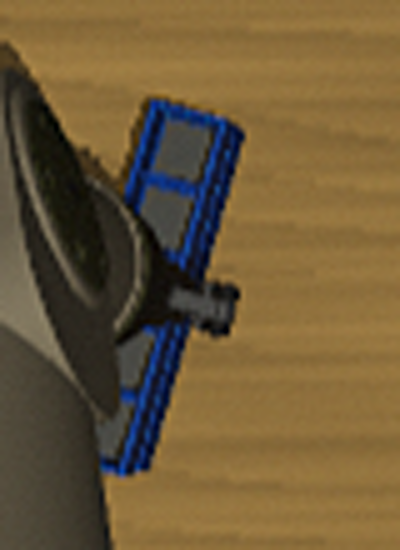

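```bash
cat >> h.py <<'E'
def overlay(src,x,y,w,h,k,out,boxes,cam="scene"):
    a=cv2.imread(src)[y:y+h,x:x+w]; a=cv2.resize(a,(w*k,h*k),interpolation=cv2.INTER_CUBIC)
    for (cx,cy,ang,z0,z1,col) in boxes:
        t=np.radians(ang);d=np.array([np.cos(t),np.sin(t)]);n=np.array([-d[1],d[0]])
        C=[np.array([cx,cy])+sx*.097*d+sy*.021*n for sx,sy in((1,1),(1,-1),(-1,-1),(-1,1))]
        for z in (z0,z1):
            P=np.array([(proj(cam,(*c,z))-[x,y]+.5)*k for c in C],np.int32); cv2.polylines(a,[P],True,col,1)
    cv2.imwrite(out,a)
E
python3 - <<'E'
from h import *
overlay("pics/s18.png",310,120,110,100,7,"pics/o18.png",[(.5012,.2345,-15.3,0,.026,(0,255,0)),(.5012,.2345,-15.3,.0371,.0631,(0,0,255))])
overlay("pics/scene0.png",310,120,110,100,7,"pics/o0.png",[(.5012,.2345,-15.3,0,.026,(0,255,0))])
E
```

```text
(no output)
```

View pics/o18.png

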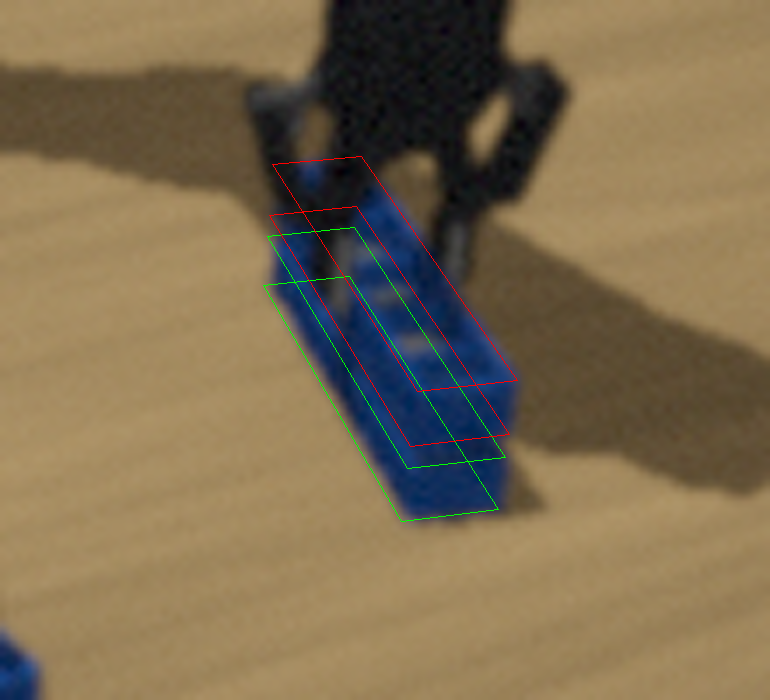

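View pics/o0.png

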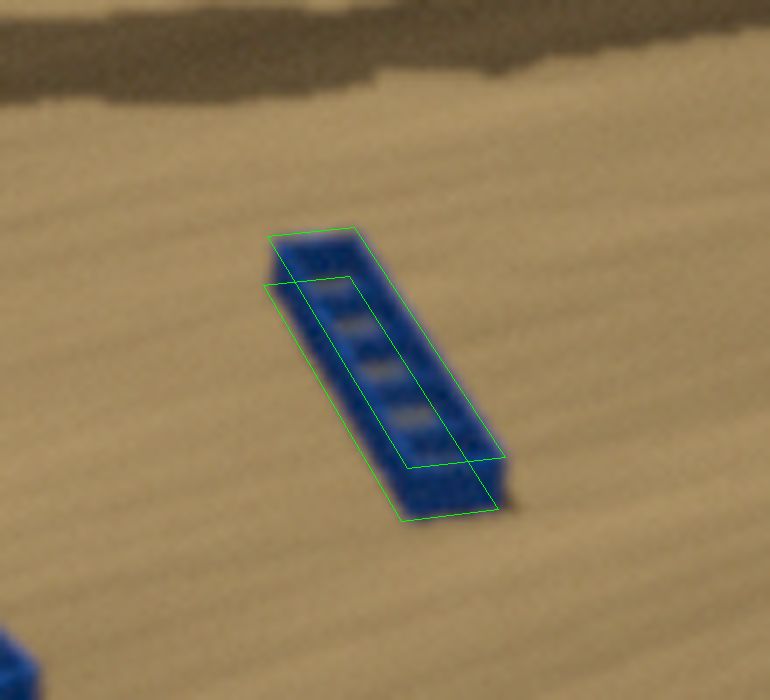

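```bash
python3 -m handwheel '[[[0,0,0.2,0,0,0,0.5],[0,0,0.2,0,0,0,0.5],[0,0,0.06,0,0,0,0.5],[0,0,0,0,0,0,0.5],[0,0,0,0,0,0,0.5]]]'
python3 -m handwheel '[[[0,0,0.04,0,0,0,0.5],[0,0,0,0,0,0,0.5],[0,0,0,0,0,0,0.5]]]'
python3 - <<'E'
from h import *
cv2.imwrite("pics/s19.png",ctrl.camera("scene"))
zoom("pics/s19.png",340,140,60,60,10,"pics/s19c.png")
E
```

```text
clock: 22.9
position: [0.5, 0.2341, 0.2088]
tcp_rot: [-0.0, 0.137, 0.991, -0.0]
wrist_force: [1.1, -0.8, -0.7]
opening: 0.0407
clock: 23.15
position: [0.5001, 0.2341, 0.2083]
tcp_rot: [0.0, 0.137, 0.991, 0.0]
wrist_force: [-0.2, -0.8, -1.9]
opening: 0.0407
```

View pics/s19c.png

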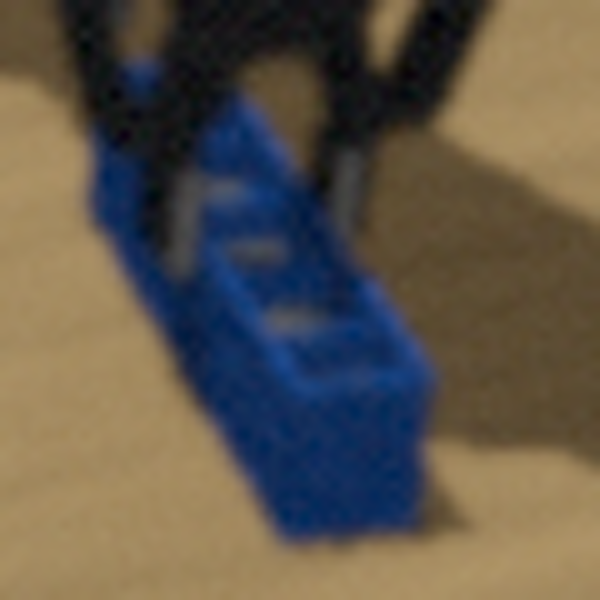

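```bash
python3 -m handwheel '[[[0,0,0.03,0,0,0,0.5],[0,0,0,0,0,0,0.5],[0,0,0,0,0,0,0.5]]]'
python3 -m handwheel '[[[0,0,0.03,0,0,0,0.5],[0,0,0,0,0,0,0.5],[0,0,0,0,0,0,0.5]]]'
```

```text
clock: 23.45
position: [0.5001, 0.2341, 0.2077]
tcp_rot: [0.0, 0.137, 0.991, 0.0]
wrist_force: [-0.2, -0.5, -0.9]
opening: 0.0403
clock: 23.7
position: [0.5001, 0.2341, 0.2075]
tcp_rot: [0.0, 0.137, 0.991, 0.0]
wrist_force: [-3.1, -1.3, 5.7]
opening: 0.0404
```

```bash
python3 -m handwheel '[[[0,0,0,0,0,0,-0.05],[0,0,0,0,0,0,-0.15],[0,0,0,0,0,0,-0.25],[0,0,0,0,0,0,-0.4],[0,0,0,0,0,0,-0.6]]]'
python3 -m handwheel '[[[0,0,0,0,0,0,-0.8],[0,0,0,0,0,0,-1],[0,0,0,0,0,0,-1]]]'
python3 -m handwheel '[[[0,0,-0.4,0,0,0,-1],[0,0,-0.8,0,0,0,-1],[0,0,-1,0,0,0,-1],[0,0,-1,0,0,0,-1],[0,0,-1,0,0,0,-1]]]'
python3 -m handwheel '[[[0,0,-0.6,0,0,0,-1],[0,0,0,0,0,0,-1],[0,0,0,0,0,0,-1],[0,0,0,0,0,0,-1],[0,0,0,0,0,0,-1]]]'
python3 - <<'E'
from h import *
import pickle
s=ctrl.state(); im=ctrl.camera("wrist")
cv2.imwrite("pics/w20.png",im); pickle.dump(s,open("w20.pkl","wb"))
cv2.imwrite("pics/s20.png",ctrl.camera("scene"))
print(s["clock"],s["position"],s["tcp_rot"],ctrl.state()["position"])
zoom("pics/w20.png",260,40,120,270,3,"pics/w20c.png")
zoom("pics/s20.png",340,140,60,60,10,"pics/s20c.png")
E
```

```text
clock: 24.12
position: [0.5001, 0.2341, 0.207]
tcp_rot: [-0.0, 0.137, 0.991, -0.0]
wrist_force: [-0.0, -0.8, 0.3]
opening: 0.0679
clock: 24.37
position: [0.5001, 0.2341, 0.2071]
tcp_rot: [-0.0, 0.137, 0.991, -0.0]
wrist_force: [0.6, -0.4, -0.5]
opening: 0.0852
clock: 24.78
position: [0.5001, 0.2339, 0.2926]
tcp_rot: [0.0, 0.138, 0.99, -0.0]
wrist_force: [0.4, 1.0, -0.4]
opening: 0.0857
clock: 25.2
position: [0.4996, 0.234, 0.3018]
tcp_rot: [-0.001, 0.137, 0.991, -0.001]
wrist_force: [1.0, -0.7, 0.0]
opening: 0.0855
25.2 [0.4996103  0.23400093 0.30177326] [-8.87825407e-04  1.37405751e-01  9.90514169e-01 -7.42523548e-04] [0.4997454  0.23398654 0.30193697]
```

View pics/w20.png

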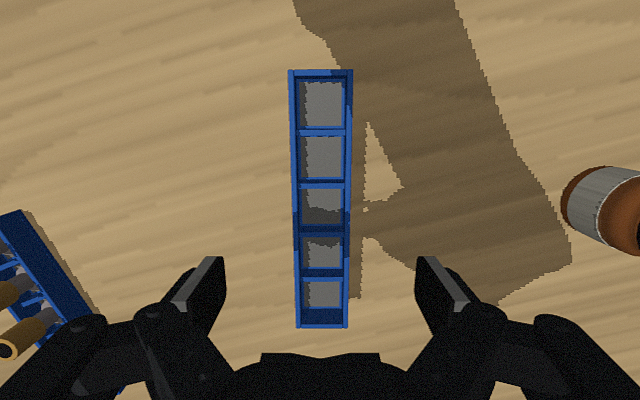

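View pics/w20c.png

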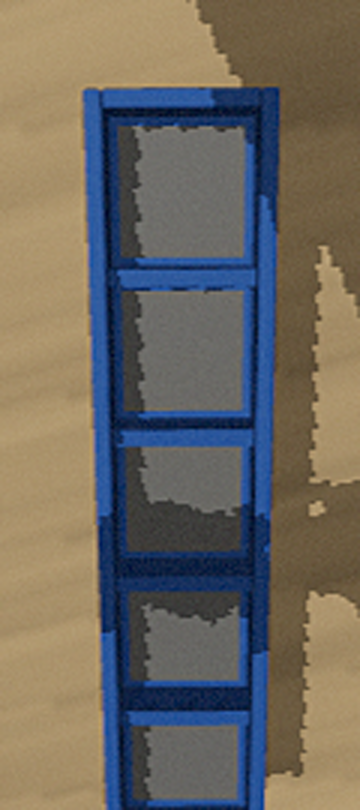

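View pics/s20c.png

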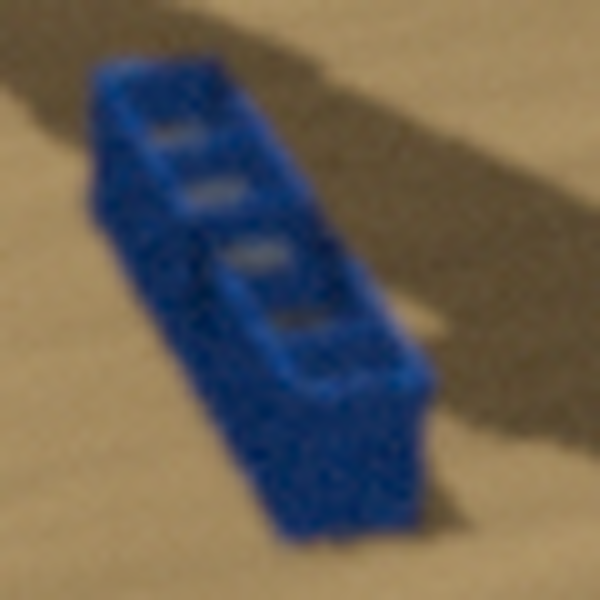

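```bash
python3 -m handwheel '[[[0,-0.7,0.3,0,0,0,-1],[0.2,-1,0.6,0,0,0,-1],[0.2,-1,0.6,0,0,0,-1],[0.2,-1,0.6,0,0,0,-1],[0.2,-1,0.4,0,0,0,-1]]]' >/dev/null
python3 -m handwheel '[[[0,-1,0,0,0,0,-1],[0,-0.6,0,0,0,0,-1],[0,0,0,0,0,0,-1],[0,0,0,0,0,0,-1],[0,0,0,0,0,0,-1]]]'
python3 - <<'E'
from h import *
import pickle
s=ctrl.state(); im=ctrl.camera("wrist")
cv2.imwrite("pics/w21.png",im); pickle.dump(s,open("w21.pkl","wb"))
print(s["clock"],s["position"],s["tcp_rot"])
E
```

```text
clock: 26.13
position: [0.4508, 0.1183, 0.2534]
tcp_rot: [0.0, 0.137, 0.991, 0.0]
wrist_force: [0.6, 0.9, 0.0]
opening: 0.0853
26.1333 [0.45082401 0.11832072 0.25341106] [3.77039601e-04 1.36999258e-01 9.90571005e-01 3.79987459e-04]
```

View pics/w21.png

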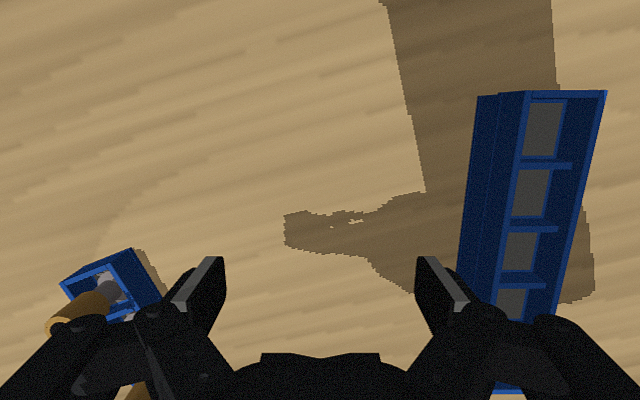

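Run:
```python
from h import *; import pickle
s=pickle.load(open("w21.pkl","rb"))
a=cv2.imread("pics/w21.png")[80:210,450:620]
a=cv2.convertScaleAbs(a,alpha=2.2,beta=10)
cv2.imwrite("pics/w21c.png",cv2.resize(a,(765,585),interpolation=cv2.INTER_CUBIC))
```

```text
(no output)
```

View pics/w21c.png

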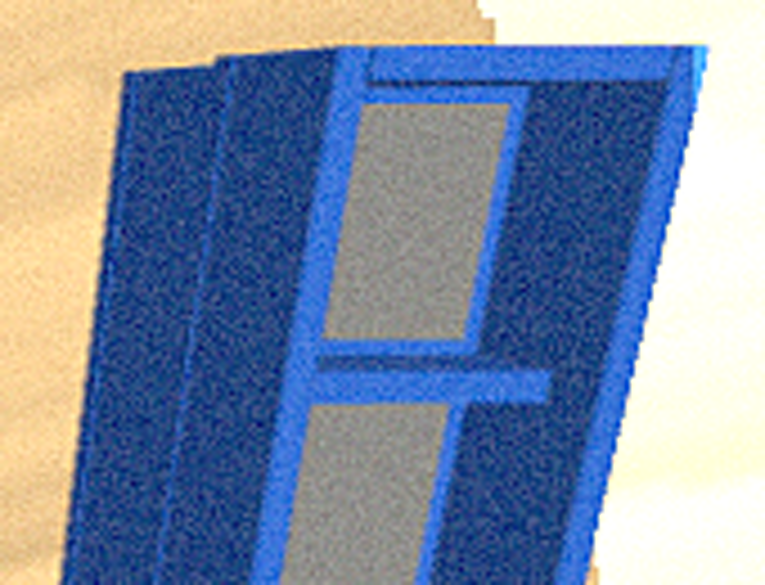

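```bash
python3 -m handwheel '[[[0,0,-0.6,0,0,0,-1],[0,0,-1,0,0,0,-1],[0,0,-1,0,0,0,-1],[0,0,-1,0,0,0,-1],[0,0,-0.6,0,0,0,-1]]]' >/dev/null
python3 -m handwheel '[[[0,0,0,0,0,0,-1],[0,0,0,0,0,0,-1],[0,0,0,0,0,0,-1]]]'
python3 - <<'E'
from h import *
cv2.imwrite("pics/t22.png",ctrl.camera("top"));cv2.imwrite("pics/s22.png",ctrl.camera("scene"))
zoom("pics/s22.png",180,120,240,180,3,"pics/s22c.png")
zoom("pics/t22.png",180,90,320,200,2,"pics/t22c.png")
E
```

```text
clock: 26.85
position: [0.4502, 0.1178, 0.3363]
tcp_rot: [-0.0, 0.137, 0.991, -0.0]
wrist_force: [0.8, 0.4, -0.2]
opening: 0.0853
```

View pics/s22c.png

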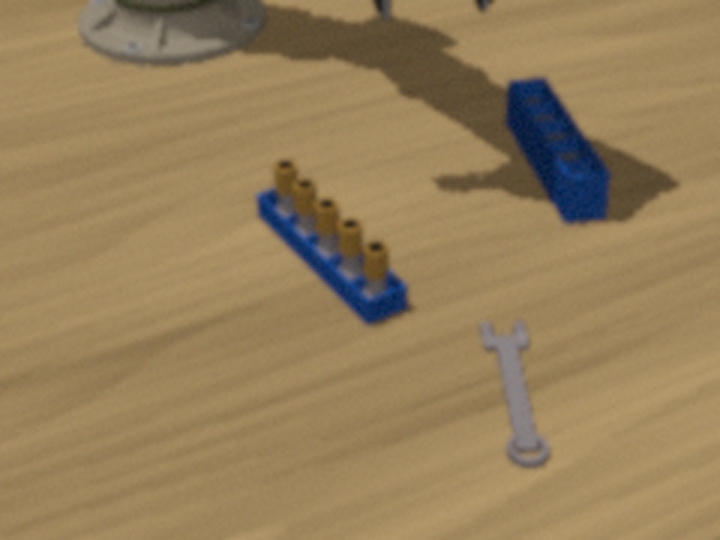

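View pics/t22c.png

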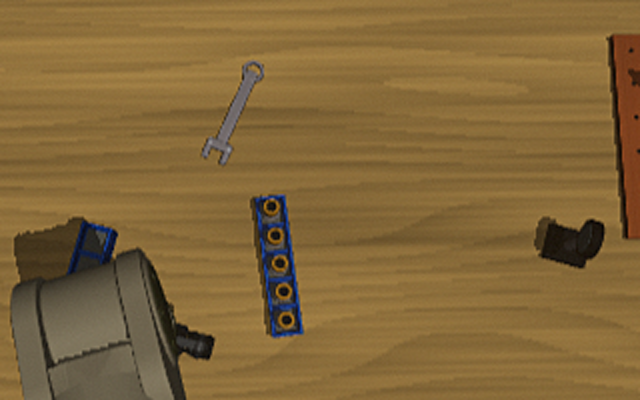

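All five fittings stand upright in tray_a, the stack is standing, and the wrench and lens mount look undisturbed. The gripper is clear of everything, so I'm handing in.

```bash
python3 -c "
from station import ctrl
print(ctrl.hand_in())"
```

```text
the job is handed in; nothing more can be done
None
```

The job is done and handed in at about 27 s of the 69 s allowed. I moved both fittings from tray_b into the two free pockets of tray_a, then stacked the emptied tray_b on tray_c.

- **Full tray:** the last scene and top pictures show five upright fittings in tray_a, each in its own pocket.
- **Stack:** a close side view shows tray_b offset from tray_c by about 0.6 mm sideways and 1 mm lengthways, with no visible twist. In the last top picture the arm hid most of the stack. I judged it from the wrist and scene pictures instead.
- **Forces:** the highest wrist force in the readings was about 7 N. Contact when setting the tray down was about 6 N.
- **Bystanders:** the arm did not approach the jar, the wrench or the lens mount. The wrench and lens mount look unmoved in the last pictures. The jar was last seen standing just after the stacking.
- **Disagreement:** the top and wrist cameras differed by 3–4 mm on tray_c's sideways position. I placed the stack using the wrist camera, measuring the held tray against tray_c in one image.

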